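# Fit the couplers to the malt-mill bench drives

## Robot

A 6-joint arm with a two-finger parallel gripper is mounted at the origin on a cart in front of the work surface, level with it; the furniture and walls round the work are solid. World frame = base frame: x ahead of the robot, y to its left, z up, the work surface at z = 0. Lengths are in mm, angles in rad, forces in N, time in s.
With the tool pointing down it reaches from about 275 to 750 mm from the base axis. Payload 10.2 kg.
Tool frame: the origin (TCP) lies midway between the tips of the shut fingers; the grasp point (between the pads) lies 19 mm behind it; z points along the fingers, y is the line along which they close (so a half turn about z gives the same grasp; the last joint's range is limited). The gripper opens to 85 mm and grips with 20 to 120 N. Pads are 22 mm wide; open, the fingers measure 114 mm over their backs; the gripper's body (76 mm by 85 mm) begins 54 mm behind the grasp point. The pads swing forward as they close: fully open they stand 13 mm farther back than shut.
Start: joints at [-1.451, 0.313, 1.498, -0, 1.331, -0.223], TCP at [176.453, -494.465, 208.394] pointing down, gripper open.
Joint ranges: [-2.94, 2.94], [-0.97, 2.17], [0.19, 2.56], [-1.23, 4.37], [0.02, 3.11], [-2.88, 2.88]. Speed limits (rad/s): [2.39, 2.39, 3.01, 3.14, 3.14, 3.14].

## Interface

Orientations are given as a unit quaternion [w, x, y, z].
In Python, from rig import ctrl gives the robot as it stands.
- The arm moves only by the tool send_rows, never from a script. Its argument "targets" is a list of rows, each a list of 7 numbers: the closure, from -1 (fully open) to 1 (shut), so that 0 is half open, then the shift along the tool's x, y, z in m, then the turn, a rotation vector about the tool's x, y, z in rad. In form: [[claw, dx, dy, dz, ax, ay, az], ...]. A call has exactly 10 rows; each row shifts and turns the commanded pose from where the row before left it, along the tool's axes as they then stand; what a row does not reach is not made up. A row lasts 1/8 s, in which the tool goes at most 62.5 mm and 10.7 degrees, less where a joint would pass 70% of its speed; a pose out of reach is approached as far as the arm can. A call with a gripper value outside its range is refused whole. The fingers move at their own pace and stop on an object; "squeeze" is the grip in N (left out, the last holds). Time passes only in rows, so rows that do not move let the fingers close, or fill a call up. It gives the time, the measured TCP pose, the force, the opening and the grip force at its end, in the units of the state.
- ctrl.sense(): the state, without advancing time (a new reading comes with each control period).
- ctrl.capture(name): name is "scene" or "top" or "wrist"; returns a dict with "img" (420x560x3 uint8, red, green, blue), "camera_matrix" (3x3 intrinsics, pixels), "R" (3x3) and "t" (3): a world point X has camera coordinates R X + t. Camera axes: x right, y down, z forward; pixel columns grow to the right and rows downward; lengths in mm; the calibration is good to about 2 mm. The wrist camera is an equidistant fisheye: a pixel r from the principal point sees the ray r / f radians off the axis. A picture is of the moment at which its call begins. There is no depth.
- ctrl.finish_job(): hands the job in; it is judged then, once.
Trained networks look in a picture, given as the dict that the camera call returned (one of the last four; its "shot" number tells which), for a name from the list of things; names that differ only in an ending like _2 or _b are one class to them, and where a whole thing is asked for, a point or a joint stands for the part that bears it (a point fixed in the world has none). Each returns a list of dicts, best first, with "score" (0 to 1); they miss things now and then, are a little off and sometimes report something else, mostly with a low value. They report only what shows in the picture. A call takes as long as a camera call. They do not tell look-alikes from the thing itself.
- ctrl.boxes_of(query, picture): "extent" ([left, top, width, height] in pixels, round what is visible of it).
- ctrl.landmark_of(query, picture): "point" ([column, row] in pixels: a listed point, or the origin of a listed thing).
The state is a dict: "time_s": time; "joints": joint angles; "dq": joint speeds; "tau": joint torques, N m; "eef_pos": TCP position; "ee_rot": TCP orientation; "force": force on the tool from outside, world axes, zero at the start; "wrist_torque": the same for the moment, N m; "grip_width": opening from 0.0 (shut) to 1.0 (fully open); "grip_force": force on a finger pad.
Only numpy, scipy, OpenCV 4.12 (cv2) and the standard library are available. Lean on these libraries where they do the work, as an engineer would, in place of code of your own. Each camera call takes 0.05 s, during which the arm holds its last target. There are 200 camera calls.

## Task

Get the bench drives ready: for each coupler in the rack, uncover one drive by pressing the thumb-well end of its flush cover so that it tips up, lay that cover in the tray, and fit the coupler in the bared bore, turning it until its D-shaft drops fully home. Leave the covers of drives that get no coupler flush in place, and do not disturb the tape roll, the loupe or the notepad.

Things in the scene. Friction and masses are not known exactly. Their poses are not given: they have to be found in the camera images.
- drive_1: Left bench drive, fixed grey block 93 x 74 x 46 mm; origin: centre of underside, z up, +x from the thumb well to the bore. Its top has a pocket that the cover fills flush: a ledge at height 36 from x=-2.5 to 39, 34 wide, with the bore at x=+19, and a thumb well from x=-40.5 to -2.5, 52 wide, its floor at height 14. The cover lies on the ledge and overhangs the well.
- drive_2: Middle drive, like drive_1. In all three: press the cover 10 to 12 mm down over the thumb well, about x=-26. It rocks on the ledge's edge (x=-2.5) until its near end drops into the well against the wall, and then stays tipped about 35 degrees when let go, its far (+x) end some 20 mm above the block's top, to be gripped across its 32 mm width.
- drive_3: Right drive, like drive_1: same size, frame and cover.
- bore_1 (a point): Point on the axis of drive_1's steel spindle at its top (height 35.5; covered at first, pose given all the same); +x points to the flat of the D-bore. Bore: radius 11, flat 6.6 mm from the axis, 10 deep; below it a round pilot hole, radius 6.5, with room for the 18 mm pilot. The spindle starts at any angle and is stiff (0.5 N m).
- bore_2 (a point): Point on the axis of drive_2's steel spindle at its top (height 35.5; covered at first, pose given all the same); +x points to the flat of the D-bore. Bore: radius 11, flat 6.6 mm from the axis, 10 deep; below it a round pilot hole, radius 6.5, with room for the 18 mm pilot. The spindle starts at any angle and is stiff (0.5 N m).
- bore_3 (a point): Point on the axis of drive_3's steel spindle at its top (height 35.5; covered at first, pose given all the same); +x points to the flat of the D-bore. Bore: radius 11, flat 6.6 mm from the axis, 10 deep; below it a round pilot hole, radius 6.5, with room for the 18 mm pilot. The spindle starts at any angle and is stiff (0.5 N m).
- cover_1_mid (a point): Cover plate of drive_1, plain steel, 76 x 32 x 10 mm, 0.17 kg; point at its centre; x along its length, z up. At the start it lies flush in the pocket, its centre above the drive's origin (height 41) and its x along the drive's x. A small dark dot marks its -x end, over the thumb well: press there.
- cover_2_mid (a point): Cover plate of drive_2, plain steel, 76 x 32 x 10 mm, 0.17 kg; point at its centre; x along its length, z up. At the start it lies flush in the pocket, its centre above the drive's origin (height 41) and its x along the drive's x. A small dark dot marks its -x end, over the thumb well: press there.
- cover_3_mid (a point): Cover plate of drive_3, plain steel, 76 x 32 x 10 mm, 0.17 kg; point at its centre; x along its length, z up. At the start it lies flush in the pocket, its centre above the drive's origin (height 41) and its x along the drive's x. A small dark dot marks its -x end, over the thumb well: press there.
- coupler_1_mid (a point): Drive coupler (may be absent), 78 mm tall; point on its axis half-way up; z up, +x to its flat, as the white line on its head. From below: round taper-tipped pilot, radius 4.5, 18 long; D-shaft, radius 10, flat 5.5 from the axis, 30 long; round black head, 36 wide, 30 tall, its centre 24 above this point.
- coupler_2_mid (a point): Coupler like coupler_1 (may be absent). For all: home, the point is 11 mm above the bore's point; out of step it stands 10 mm higher on the bore's rim, with the pilot in its hole, and drops when turned into step (about 0.1 rad either way).
- coupler_3_mid (a point): Coupler like coupler_1 (may be absent). All stand in the rack at first, head up, turned at random.
- rack: Grey fixed rack, 60 (x) x 250 (y) x 46 mm, origin at the centre of its underside; three round holes, 24 mm wide, at y = +90, 0, -90, in which the couplers stand upright, their D-shafts resting 24 below its top, the undersides of their heads 6 mm above it.
- tray: Shallow loose aluminium tray, 106 (x) x 160 (y) x 22 mm, walls and floor 4 thick, origin at the centre of its underside. Room for three covers side by side along its x.
- tape_roll: Bystander: roll of tape, 62 mm across, 19 high, right of the drives; origin at its underside.
- loupe: Bystander: small black loupe, 33 mm across, 24 high, left of the drives; origin at its underside.
- notepad: Bystander: blue notepad 152 x 106 x 12 mm at the far left; origin at its underside.
Mind the look-alikes: they are no part of the job. Leave any pink or yellow look-alike of the part that bears cover_2_mid alone.

How it is judged:
By the outcome, as a careful person would: the job done as asked, in the order asked, and still so for the second after the job is handed in, with the robot touching nothing.
Of coupler_1, coupler_2, coupler_3 only 2 to 3 are there at a start; the rules pass over those that are not, and their reading is None.
At some moment in a run one of tray may be knocked a few centimetres aside while the robot is not near it.
It also fails if it takes over 210 s, if anything falls off the work surface, if the arm or the gripper's body presses on something with over 40 N, if the wrist force passes 120 N, or if a joint passes its speed limit or range.

## Working session

There is one attempt and no reset: what is moved stays moved. The work goes in short steps, Python scripts to look and compute and a tool call to move; the robot and the scene stay as the last step left them, time stands still between calls to the robot, and variables do not carry over. Pictures are saved under pics/ and viewed, at most 14 in all, crops included, and the job is handed in when it is done.

Besides the shell and the picture viewer there is one more tool, called after "Call:" as name(argument=value, ...) on one line, values as JSON. send_rows: Moves the arm, as the interface text tells. Its arguments: {"type":"object","properties":{"targets":{"type":"array"},"squeeze":{"type":"number"}},"required":["targets"]}

```bash
ls; mkdir -p pics; python3 - <<'E'
from rig import ctrl
import cv2, numpy as np
s=ctrl.sense(); print({k:np.round(v,3).tolist() for k,v in s.items()})
for n in ("scene","top"):
    p=ctrl.capture(n); cv2.imwrite(f"pics/{n}0.png",p["img"][:,:,::-1])
    print(n,np.round(p["camera_matrix"],1).tolist(),np.round(p["R"],3).tolist(),np.round(p["t"],1).tolist())
    for q in ("drive_1","bore_1","cover_1_mid","coupler_1_mid","rack","tray","tape_roll","loupe","notepad"):
        print(q,[(np.round(d["point"]).tolist(),round(d["score"],2)) for d in ctrl.landmark_of(q,p)])
E
```

```text
pics
{'time_s': 0.0, 'joints': [-1.451, 0.313, 1.498, -0.0, 1.331, -0.223], 'dq': [0.001, 0.001, -0.001, -0.001, -0.002, 0.001], 'tau': [-0.001, -41.226, -25.974, -0.0, 0.004, 0.0], 'eef_pos': [176.415, -494.168, 207.832], 'ee_rot': [-0.001, 0.985, 0.171, 0.0], 'force': [0.283, -0.277, -0.668], 'wrist_torque': [-0.068, 0.044, 0.03], 'grip_force': 0.0, 'grip_width': 1.003}
scene [[394.1, 0.0, 282.2], [0.0, 394.1, 204.9], [0.0, 0.0, 1.0]] [[-0.888, -0.459, -0.013], [-0.227, 0.463, -0.857], [0.399, -0.758, -0.516]] [562.9, 195.2, 942.0]
drive_1 [([265.0, 252.0], 0.89), ([294.0, 227.0], 0.83)]
bore_1 []
cover_1_mid [([263.0, 240.0], 0.52)]
coupler_1_mid [([360.0, 208.0], 0.66)]
rack [([363.0, 206.0], 0.62), ([180.0, 302.0], 0.5), ([261.0, 241.0], 0.43), ([238.0, 297.0], 0.15)]
tray [([322.0, 278.0], 0.98)]
tape_roll [([336.0, 178.0], 0.56)]
loupe [([241.0, 296.0], 0.53)]
notepad [([181.0, 303.0], 0.65), ([260.0, 242.0], 0.6)]
top [[410.3, 0.0, 282.6], [0.0, 410.3, 213.5], [0.0, 0.0, 1.0]] [[0.046, -0.999, 0.0], [-0.976, -0.045, -0.213], [0.213, 0.009, -0.977]] [6.1, 598.2, 935.3]
drive_1 [([294.0, 225.0], 0.71), ([369.0, 217.0], 0.67), ([234.0, 210.0], 0.62)]
bore_1 [([338.0, 284.0], 0.21)]
cover_1_mid [([235.0, 208.0], 0.57)]
coupler_1_mid [([338.0, 286.0], 0.6)]
rack [([367.0, 284.0], 0.82)]
tray [([216.0, 286.0], 0.58)]
tape_roll [([427.0, 227.0], 0.91)]
loupe [([167.0, 221.0], 0.73)]
notepad [([143.0, 179.0], 0.81)]
```

```bash
python3 - <<'E'
import cv2
i=cv2.imread("pics/top0.png")[140:350,90:470]
cv2.imwrite("pics/topc.png",cv2.resize(i,None,fx=2.1,fy=2.1,interpolation=cv2.INTER_CUBIC))
E
```

```text
(no output)
```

View pics/topc.png

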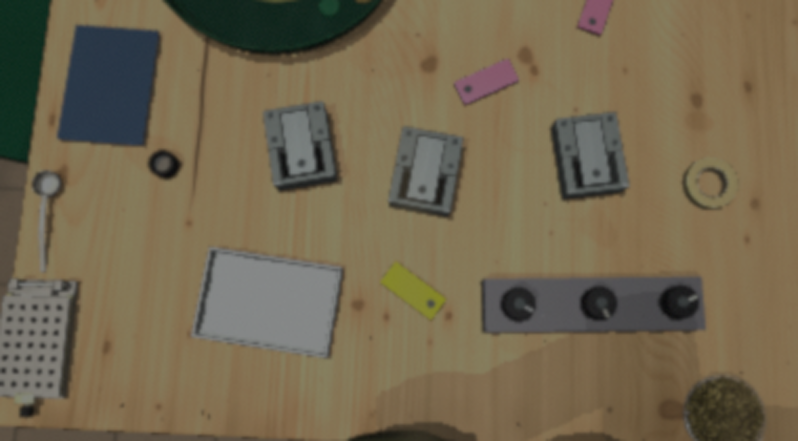

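View pics/scene0.png

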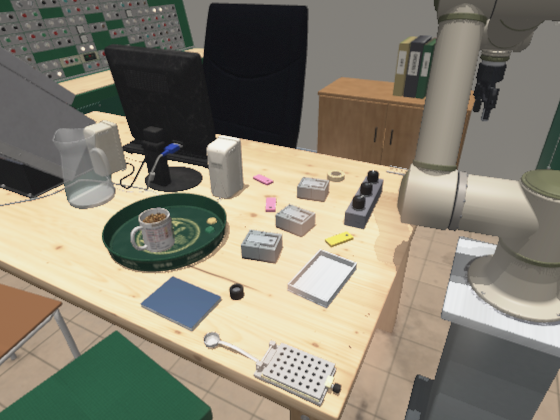

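Crop of the top view (2.1x): three drives at crop (300,145), (427,170), (592,155), each with a plain steel cover whose dot is toward the robot. Three couplers stand in the rack at (518,303), (598,303), (680,302), so all are present and all three drives need doing. The tray is at (268,303). The cover look-alikes are pink at (486,82) and (595,15) and yellow at (413,290), and I leave those alone.

```bash
cat > h.py <<'E'
import numpy as np, cv2
from rig import ctrl
from scipy.spatial.transform import Rotation as Ro
def ray(p,px,fish):
    K=p["camera_matrix"]; u=(px[0]-K[0,2])/K[0,0]; v=(px[1]-K[1,2])/K[1,1]
    if fish:
        r=np.hypot(u,v); s=np.sin(r)/r if r>1e-9 else 1; d=np.array([u*s,v*s,np.cos(r)])
    else: d=np.array([u,v,1.])
    return p["R"].T@d, -p["R"].T@p["t"]
def w(p,px,z,fish=False):
    d,c=ray(p,px,fish); return c+d*(z-c[2])/d[2]
def proj(p,X,fish=True):
    K=p["camera_matrix"]; X=p["R"]@np.asarray(X,float)+p["t"]
    if fish:
        n=np.hypot(X[0],X[1]); th=np.arctan2(n,X[2]); q=X[:2]/max(n,1e-9)*th
    else: q=X[:2]/X[2]
    return q*[K[0,0],K[1,1]]+[K[0,2],K[1,2]]
def rot(s): q=s["ee_rot"]; return Ro.from_quat([q[1],q[2],q[3],q[0]])
def down(psi,tilt=0):
    "tool pointing down; psi = world angle of tool x; tilt rotates about tool y"
    c,s=np.cos(psi),np.sin(psi)
    return Ro.from_matrix(np.array([[c,s,0],[s,-c,0],[0,0,-1.]]))*Ro.from_rotvec([0,tilt,0])
def psi(s): m=rot(s).as_matrix(); return np.arctan2(m[1,0],m[0,0])
def go(pos,R):
    "first turn (rotvec in tool axes), then shift in the turned axes"
    s=ctrl.sense(); rv=(rot(s).inv()*R).as_rotvec(); sh=R.inv().apply(np.array(pos)-s["eef_pos"])/1000
    print("turn",np.round(rv,4).tolist(),"shift m",np.round(sh,4).tolist()); return rv,sh
def cap(n,f=None):
    p=ctrl.capture(n)
    if f: cv2.imwrite("pics/"+f+".png",p["img"][:,:,::-1])
    return p
E
python3 - <<'E'
from h import *
p=cap("top")
f=lambda c:(c[0]/2.1+90,c[1]/2.1+140)
for n,c,d in (("d1",(299,141),(301,162)),("d2",(427,168),(422,189)),("d3",(592,150),(596,173))):
    a=w(p,f(c),46);b=w(p,f(d),46);v=a-b; print(n,a.round(),"yaw",np.arctan2(v[1],v[0]).round(2))
for c in ((518,303),(598,303),(680,302)): print("coup",w(p,f(c),82).round())
print("tray",w(p,f((268,303)),22).round())
for c in ((210,249),(343,265),(328,356),(195,335)): print(w(p,f(c),22).round())
for a in (0,1.2,-1.2):
  R=down(a); go([430,-60,280],R)
s=ctrl.sense();print(psi(s))
E
```

```text
d1 [612. 159.  46.] yaw 0.16
d2 [586.   6.  46.] yaw -0.19
d3 [ 617. -188.   46.] yaw 0.17
coup [432. -99.  82.]
coup [ 436. -187.   82.]
coup [ 441. -277.   82.]
tray [422. 185.  22.]
[482. 258.  22.]
[470. 100.  22.]
[365. 111.  22.]
[382. 266.  22.]
turn [0.0, -0.0, 0.3428] shift m [0.2535, -0.4345, -0.0716]
turn [0.0, -0.0, -0.8572] shift m [0.4968, 0.0789, -0.0716]
turn [0.0, -0.0, 1.5428] shift m [-0.3131, -0.3938, -0.0716]
0.34276559956192015
```

Call:
send_rows(targets=[[-1, 0, 0, 0, 0, 0, 0.17], [-1, 0.05, -0.026, -0.003, 0, 0, 0], [-1, 0.05, -0.026, -0.003, 0, 0, 0], [-1, 0.05, -0.026, -0.003, 0, 0, 0], [-1, 0.05, -0.026, -0.003, 0, 0, 0], [-1, 0.05, -0.026, -0.003, 0, 0, 0], [-1, 0.05, -0.026, 0, 0, 0, 0], [-1, 0.05, -0.026, 0, 0, 0, 0], [-1, 0.05, -0.026, 0, 0, 0, 0], [-1, 0.03, -0.026, 0, 0, 0, 0]])

```text
time_s: 2.3
eef_pos: [561.3, -188.4, 223.0]
ee_rot: [-0.0, 0.996, 0.087, -0.0]
force: [0.6, -0.1, 0.3]
grip_width: 1.005
grip_force: 0.0
```

```bash
python3 - <<'E'
from h import *
s=ctrl.sense(); print(s["eef_pos"],psi(s),s["joints"])
p=cap("wrist","w1"); m=rot(s).as_matrix()
print(p["camera_matrix"],"\ncam in tool", (m.T@(-p["R"].T@p["t"]-s["eef_pos"])).round(1), "\naxes in tool (cols)", (m.T@p["R"].T).round(3))
for q in ("cover_1_mid","drive_1","coupler_1_mid"):
  for d in ctrl.landmark_of(q,p): print(q,np.round(d["point"],1),round(d["score"],2), w(p,d["point"],46 if q[1]=="o" else 0,True).round(1))
E
```

```text
[ 561.33620511 -188.3572281   223.01540648] 0.17391388646052713 [-5.21498679e-01  4.54157767e-01  1.25768686e+00  9.79967065e-05
  1.42997132e+00  8.75370007e-01]
[[325.1922621    0.         284.22724429]
 [  0.         325.1922621  211.09164598]
 [  0.           0.           1.        ]] 
cam in tool [  83.5    0.4 -166.2] 
axes in tool (cols) [[ 0.    -0.944 -0.329]
 [ 1.     0.    -0.   ]
 [ 0.    -0.329  0.944]]
cover_1_mid [ 27.7 106.4] 0.74 [610.1 159.5  46. ]
cover_1_mid [ 39.5 225.1] 0.25 [444.7 143.5  46. ]
drive_1 [293.3 130.5] 0.76 [ 611.8 -190.7    0. ]
drive_1 [ 44.8 104.8] 0.71 [609. 167.   0.]
drive_1 [138.5 130.3] 0.71 [584.9   3.6   0. ]
coupler_1_mid [193.  268.3] 0.86 [432.1 -96.5  46. ]
coupler_1_mid [404.5 173.2] 0.63 [ 593.9 -320.8   46. ]
```

View pics/w1.png

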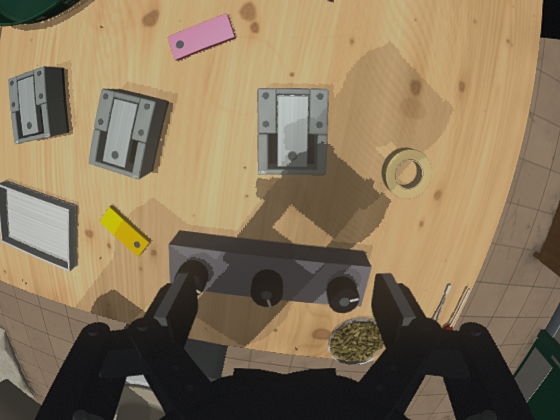

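The wrist view shows drive 3 at (293,130), drive 2 at (130,133), drive 1 at (38,103), the rack below with three couplers, the tray at (38,225), and the pink and yellow look-alikes on the table. I'll fit the drive outlines numerically.

```bash
cat >> h.py <<'E'
from scipy.optimize import minimize
def segs(L,W,z,cx=0): 
    a=np.array([[-L/2,-W/2],[L/2,-W/2],[L/2,W/2],[-L/2,W/2]])+[cx,0]; t=np.linspace(0.03,.97,40)[:,None]
    return np.vstack([np.c_[a[i]*(1-t)+a[(i+1)%4]*t,np.full(40,z)] for i in range(4)])
def fit(p,x0,pts,fish=True,sig=(2.5,1.0)):
    g=cv2.cvtColor(p["img"],cv2.COLOR_RGB2GRAY).astype(np.float32); x=np.array(x0,float)
    for s in sig:
        b=cv2.GaussianBlur(g,(0,0),s); m=np.sqrt(np.hypot(cv2.Sobel(b,cv2.CV_32F,1,0),cv2.Sobel(b,cv2.CV_32F,0,1)))
        def f(x):
            c,sn=np.cos(x[2]),np.sin(x[2]); P=np.c_[x[0]+c*pts[:,0]-sn*pts[:,1],x[1]+sn*pts[:,0]+c*pts[:,1],pts[:,2]]
            q=np.array([proj(p,X,fish) for X in P],np.float32)
            return -cv2.remap(m,q[None,:,0].copy(),q[None,:,1].copy(),cv2.INTER_LINEAR).mean()
        d=4*s
        r=minimize(f,x,method="Nelder-Mead",options=dict(initial_simplex=x+np.array([[0,0,0],[d,0,0],[0,d,0],[0,0,.02*d]])-np.array([d,d,.02*d])/4,xatol=.02,fatol=1e-4)); x=r.x
    return x,-r.fun
DRV=np.vstack([segs(93,74,46),segs(76,32,46)])
TRAY=np.vstack([segs(106,160,22),segs(98,152,22)])
E
python3 - <<'E'
from h import *
p=cap("wrist")
for n,x in (("d1",(611,163,.16)),("d2",(586,6,-.19)),("d3",(613,-189,.17))): print(n,*[np.round(v,3) for v in fit(p,x,DRV)])
print("tray",*[np.round(v,3) for v in fit(p,(424,184,-.08),TRAY)])
E
```

```text
d1 [6.10531e+02 1.61243e+02 2.20000e-01] 11.533
d2 [ 5.85832e+02  8.51400e+00 -1.44000e-01] 12.155
d3 [ 6.14425e+02 -1.87884e+02  1.70000e-01] 10.688
tray [ 4.23722e+02  1.67902e+02 -1.03000e-01] 12.758
```

Call:
send_rows(targets=[[1, 0.0135, 0.0045, 0.04, 0, 0, 0], [1, 0.0135, 0.0045, 0.05, 0, 0, 0], [1, 0, 0, 0.05, 0, 0, 0], [1, 0, 0, 0.031, 0, 0, 0], [1, 0, 0, 0.004, 0, 0, 0], [1, 0, 0, 0.002, 0, 0, 0], [1, 0, 0, 0.002, 0, 0, 0], [1, 0, 0, 0.002, 0, 0, 0], [1, 0, 0, 0.002, 0, 0, 0], [1, 0, 0, 0, 0, 0, 0]])

```text
time_s: 3.8
eef_pos: [587.9, -194.2, 40.3]
ee_rot: [-0.0, 0.996, 0.086, -0.0]
force: [-0.4, -0.4, 1.0]
grip_width: 0.005
grip_force: 0.0
```

```bash
python3 - <<'E'
from h import *
s=ctrl.sense(); print(s["eef_pos"],s["force"],s["grip_width"])
p=cap("wrist","w2")
E
```

```text
[ 587.91871788 -194.17110496   40.33447556] [-0.42088554 -0.42700825  0.95454664] 0.004607569035266551
```

View pics/w2.png

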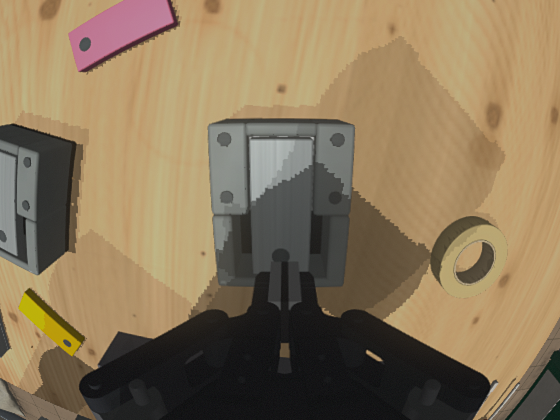

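The finger tips sit just behind the dot (280,257), and the cover's far end (row 137) is starting to lift with only 1 N of force. I'll press further.

Call:
send_rows(targets=[[1, 0, 0, 0.0015, 0, 0, 0], [1, 0, 0, 0.0015, 0, 0, 0], [1, 0, 0, 0.0015, 0, 0, 0], [1, 0, 0, 0.001, 0, 0, 0], [1, 0, 0, 0.001, 0, 0, 0], [1, 0, 0, 0, 0, 0, 0], [1, 0, 0, 0, 0, 0, 0], [1, 0, 0, -0.03, 0, 0, 0], [1, 0, 0, -0.05, 0, 0, 0], [-1, -0.03, 0, -0.05, 0, 0, 0]])

```text
time_s: 5.1
eef_pos: [558.7, -199.2, 165.2]
ee_rot: [0.0, 0.996, 0.087, 0.0]
force: [1.0, -1.1, -0.0]
grip_width: 0.199
grip_force: 0.0
```

```bash
python3 - <<'E'
from h import *
s=ctrl.sense(); print(s["eef_pos"],psi(s))
p=cap("wrist","w3")
x,f=fit(p,(614.4,-187.9,.17),segs(93,74,46),sig=(2,1)); print(x.round(3),f)
c,sn=np.cos(x[2]),np.sin(x[2])
for X in ((21.7,16,65.8),(21.7,-16,65.8),(-40.5,16,22),(-40.5,-16,22),(46.5,37,46),(-46.5,-37,46)): print(X,proj(p,(x[0]+c*X[0]-sn*X[1],x[1]+sn*X[0]+c*X[1],X[2])).round(1))
E
```

```text
[ 558.70183725 -199.16204294  165.21074855] 0.1740069454129283
[ 6.16335e+02 -1.98234e+02  1.58000e-01] 6.918937683105469
(21.7, 16, 65.8) [275.6 107.7]
(21.7, -16, 65.8) [315.3 108.6]
(-40.5, 16, 22) [276.1 171.2]
(-40.5, -16, 22) [309.  171.8]
(46.5, 37, 46) [252.2  79.1]
(-46.5, -37, 46) [333.5 184.3]
```

View pics/w3.png

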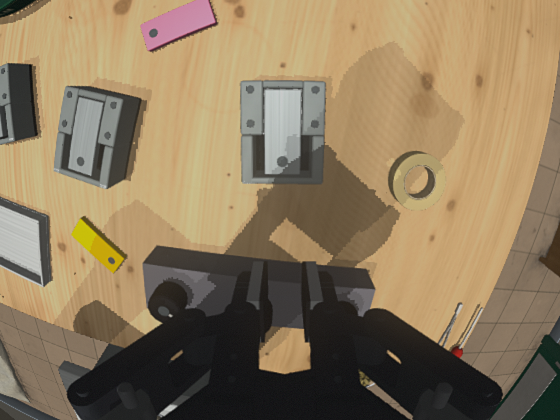

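The cover has dropped back flush, with its dot at (282,161), so the press was a little shallow or too far back. I'll work out where the tips landed relative to the drive.

```bash
python3 - <<'E'
from h import *
p=cap("wrist")
for d0 in ((614.4,-187.9,.17),(612,-192,.17)):
  for s in (DRV,segs(93,74,46)):
    x,f=fit(p,d0,s,sig=(1.5,)); print(x.round(3),round(f,2))
print("corners",[w(p,q,46,True).round(1).tolist() for q in ((241,80),(326,80),(325,183),(243,183))])
d=w(p,(282,161),46,True); e=w(p,(282,175),46,True); print("dot",d,"end",e, w(p,(283,87),46,True))
t=np.array([587.9,-194.2]); u=np.array([np.cos(.17),np.sin(.17)]); print("press rel to dot",(t-d[:2])@u, "rel cover end",(t-e[:2])@u)
print([ (r["point"],r["score"],w(p,r["point"],41,True).round(1)) for r in ctrl.landmark_of("cover_1_mid",p)])
E
```

```text
[ 6.14645e+02 -1.87675e+02  1.68000e-01] 9.46
[ 6.16485e+02 -1.97936e+02  1.72000e-01] 6.08
[ 6.14599e+02 -1.87745e+02  1.65000e-01] 9.47
[ 6.14658e+02 -1.87902e+02  1.66000e-01] 7.19
corners [[654.8, -146.5, 46.0], [667.7, -220.6, 46.0], [574.4, -238.0, 46.0], [561.3, -162.6, 46.0]]
dot [ 587.83379719 -194.94658482   46.        ] end [ 574.90076169 -197.186264     46.        ] [ 654.25595682 -184.29668396   46.        ]
press rel to dot 0.19155745715447908 rel cover end 13.317074417279086
[]
```

```bash
cat >> h.py <<'E'
def overlay(p,xs,pts,box,name,k=6,fish=True):
    x0,y0,x1,y1=box; im=cv2.resize(p["img"][y0:y1,x0:x1,::-1],None,fx=k,fy=k,interpolation=cv2.INTER_CUBIC)
    for x,col in zip(xs,((0,0,255),(0,255,0),(255,0,0))):
        c,sn=np.cos(x[2]),np.sin(x[2])
        for a in pts:
            q=proj(p,(x[0]+c*a[0]-sn*a[1],x[1]+sn*a[0]+c*a[1],a[2]),fish)
            cv2.circle(im,tuple(int(v) for v in ((q+.5-[x0,y0])*k)),1,col,-1)
    cv2.imwrite("pics/"+name+".png",im)
E
python3 - <<'E'
from h import *
p=cap("wrist")
overlay(p,[(614.6,-187.8,.166),(614.5,-191.9,.172)],DRV,(230,70,345,195),"o1",5)
E
```

```text
(no output)
```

View pics/o1.png

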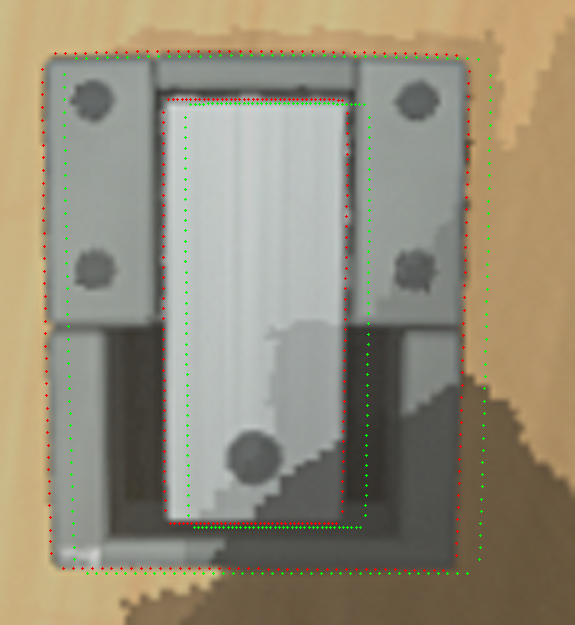

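The red fit matches the drive and cover closely, with the dot 12 mm from the cover end (x = -26). The fit holds, so the press just has to go deeper.

Call:
send_rows(targets=[[1, 0.031, -0.002, 0.015, 0, 0, 0], [1, 0, 0, 0.05, 0, 0, 0], [1, 0, 0, 0.05, 0, 0, 0], [1, 0, 0, 0.005, 0, 0, 0], [1, 0, 0, 0.005, 0, 0, 0], [1, 0, 0, 0.004, 0, 0, 0], [1, 0, 0, 0.003, 0, 0, 0], [1, 0, 0, 0.002, 0, 0, 0], [1, 0, 0, 0, 0, 0, 0], [1, 0, 0, 0, 0, 0, 0]])

```text
time_s: 6.55
eef_pos: [588.7, -192.1, 30.1]
ee_rot: [0.0, 0.996, 0.086, 0.0]
force: [-0.1, -0.7, 0.4]
grip_width: -0.001
grip_force: 0.0
```

Call:
send_rows(targets=[[1, 0, 0, -0.003, 0, 0, 0], [1, 0, 0, -0.003, 0, 0, 0], [1, 0, 0, -0.01, 0, 0, 0], [1, 0, 0, -0.04, 0, 0, 0], [-1, 0, 0, -0.05, 0, 0, 0], [-1, -0.03, 0, -0.03, 0, 0, 0], [-1, 0, 0, 0, 0, 0, 0], [-1, 0, 0, 0, 0, 0, 0], [-1, 0, 0, 0, 0, 0, 0], [-1, 0, 0, 0, 0, 0, 0]])

```text
time_s: 7.8
eef_pos: [559.1, -197.0, 165.0]
ee_rot: [-0.0, 0.996, 0.086, -0.001]
force: [-0.8, -0.4, 1.1]
grip_width: 0.999
grip_force: 0.0
```

```bash
cat >> h.py <<'E'
def tip(th=np.radians(35)):
    "outline of the tipped cover's upper face"
    a=np.array([-40.5,14+10*np.cos(th)]) if 0 else None
    xb=-40.5+10*np.sin(th); P=[]
    for s in np.linspace(0,76,40):
        for y in (-16,16): P.append((xb+s*np.cos(th)-10*np.sin(th),y,14+s*np.sin(th)+10*np.cos(th)))
    for y in np.linspace(-16,16,30): P.append((xb+76*np.cos(th)-10*np.sin(th),y,14+76*np.sin(th)+10*np.cos(th)))
    return np.array(P)
E
python3 - <<'E'
from h import *
s=ctrl.sense(); print(s["eef_pos"],psi(s))
p=cap("wrist")
overlay(p,[(614.6,-187.8,.166)],np.vstack([tip(),segs(93,74,46)]),(230,60,350,195),"o2",4)
E
```

```text
[ 559.09561766 -196.99452061  165.00052562] 0.17310960728711303
```

View pics/o2.png

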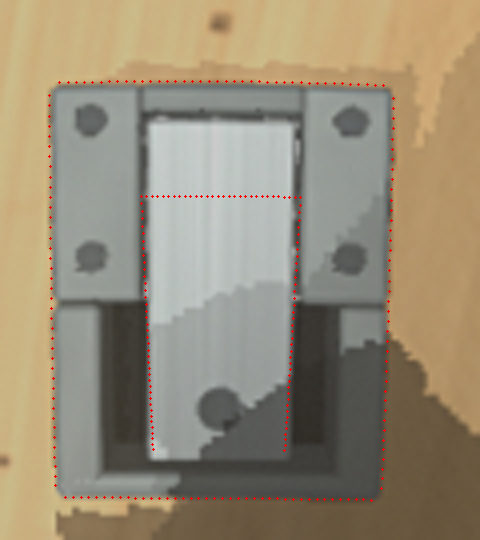

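The cover is still flat: its far edge is at the pocket end, not at the red line predicted for a tipped cover. I'll press again, stay down, and look at it there.

Call:
send_rows(targets=[[1, 0.03, -0.001, 0.015, 0, 0, 0], [1, 0, 0, 0.05, 0, 0, 0], [1, 0, 0, 0.05, 0, 0, 0], [1, 0, 0, 0.005, 0, 0, 0], [1, 0, 0, 0.005, 0, 0, 0], [1, 0, 0, 0.004, 0, 0, 0], [1, 0, 0, 0.003, 0, 0, 0], [1, 0, 0, 0.002, 0, 0, 0], [1, 0, 0, 0, 0, 0, 0], [1, 0, 0, 0, 0, 0, 0]])

```text
time_s: 9.1
eef_pos: [588.5, -191.1, 32.1]
ee_rot: [0.0, 0.996, 0.086, 0.0]
force: [-0.1, -0.6, -0.5]
grip_width: -0.001
grip_force: 0.0
```

```bash
python3 - <<'E'
from h import *
s=ctrl.sense(); print(s["eef_pos"],psi(s),s["force"])
p=cap("wrist"); 
overlay(p,[(614.6,-187.8,.166)],np.vstack([tip(),segs(93,74,46)]),(180,70,380,300),"o3w",3)
a=cv2.imread("pics/o3w.png")
q=cap("scene"); u=proj(q,(614,-188,46),False).astype(int); print(u)
b=cv2.resize(q["img"][u[1]-35:u[1]+35,u[0]-35:u[0]+35,::-1],None,fx=5,fy=5,interpolation=cv2.INTER_CUBIC)[:,:200*1]
b=cv2.resize(q["img"][u[1]-57:u[1]+58,u[0]-17:u[0]+17,::-1],(200,690),interpolation=cv2.INTER_CUBIC)
b=cv2.resize(q["img"][u[1]-35:u[1]+35,u[0]-35:u[0]+35,::-1],(199,199),interpolation=cv2.INTER_CUBIC)
c=np.zeros((600,800,3),np.uint8); c[:600,:600]=a[:600]; c[:199,600:799]=b
cv2.imwrite("pics/o3.png",c)
E
```

```text
[ 588.53198746 -191.14569194   32.08539158] 0.17279105251294824 [-0.09192318 -0.64292261 -0.52450462]
[313 183]
```

View pics/o3.png

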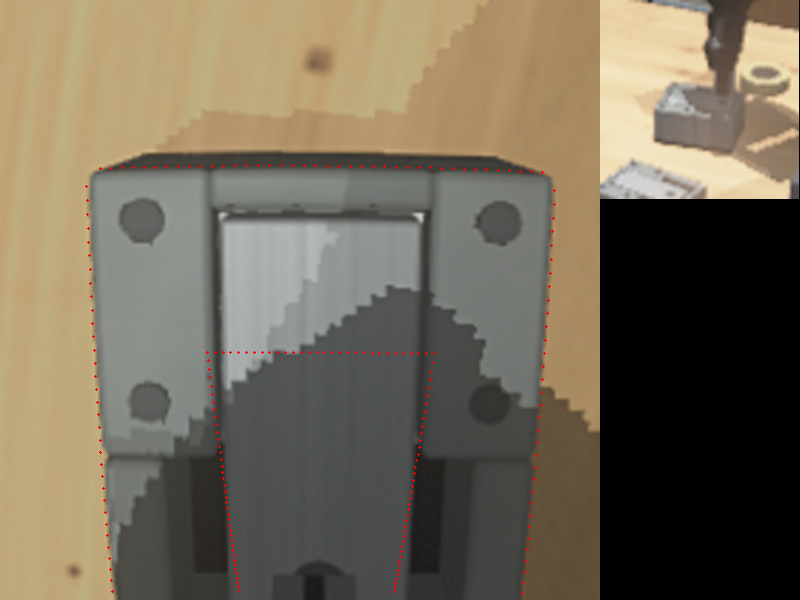

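At TCP z = 32 the cover is still flat and the force is zero. The tips' silhouette ends right at the dot (row ~261), the same row as before, so there has been no real contact. I'll go deeper in small steps and watch the force.

Call:
send_rows(targets=[[1, 0, 0, 0.001, 0, 0, 0], [1, 0, 0, 0.001, 0, 0, 0], [1, 0, 0, 0.001, 0, 0, 0], [1, 0, 0, 0.001, 0, 0, 0], [1, 0, 0, 0.001, 0, 0, 0], [1, 0, 0, 0.001, 0, 0, 0], [1, 0, 0, 0.001, 0, 0, 0], [1, 0, 0, 0.001, 0, 0, 0], [1, 0, 0, 0.001, 0, 0, 0], [1, 0, 0, 0, 0, 0, 0]])

```text
time_s: 10.45
eef_pos: [588.4, -191.1, 22.9]
ee_rot: [-0.0, 0.996, 0.086, -0.0]
force: [0.0, 0.5, -0.0]
grip_width: -0.001
grip_force: 0.1
```

```bash
cat >> h.py <<'E'
def farrow(p,D,thmax=40):
    "gradient along the far cover edge for tilt 0..40 deg"
    g=cv2.GaussianBlur(cv2.cvtColor(p["img"],cv2.COLOR_RGB2GRAY).astype(np.float32),(0,0),1)
    m=np.hypot(cv2.Sobel(g,cv2.CV_32F,1,0),cv2.Sobel(g,cv2.CV_32F,0,1)); o=[]
    c,sn=np.cos(D[2]),np.sin(D[2])
    for t in range(0,thmax+1,3):
        th=np.radians(t); xx=-2.5+40.5*np.cos(th)-10*np.sin(th); z=36+40.5*np.sin(th)+10*np.cos(th)
        q=np.array([proj(p,(D[0]+c*xx-sn*y,D[1]+sn*xx+c*y,z)) for y in np.linspace(-13,13,30)],np.float32)
        o.append(float(cv2.remap(m,q[None,:,0].copy(),q[None,:,1].copy(),1).mean()))
    print("edge by tilt(3deg)",np.round(o).astype(int).tolist())
E
python3 - <<'E'
from h import *
s=ctrl.sense(); print(s["eef_pos"],s["force"])
farrow(cap("wrist","w4"),(614.6,-187.8,.166))
E
```

```text
[ 588.43784473 -191.07293051   22.85102654] [ 0.00737369  0.52793331 -0.01172925]
edge by tilt(3deg) [124, 146, 26, 8, 7, 7, 8, 20, 36, 22, 21, 28, 32, 35]
```

View pics/w4.png

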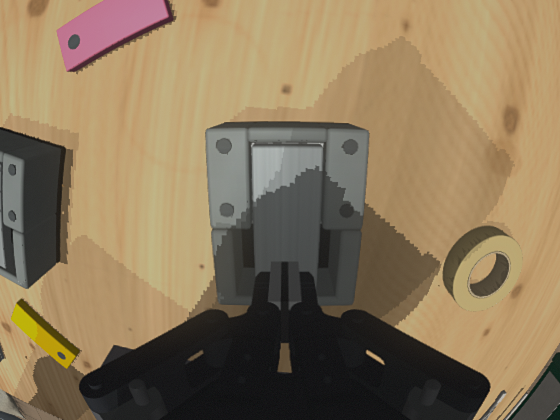

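The cover is still flat and the pad tips (rows 262–300, columns 272–300) hide the dot, with no contact force. The real tips must end some 25–30 mm short of the stated TCP, so I'll keep feeling down for contact.

Call:
send_rows(targets=[[1, 0, 0, 0.001, 0, 0, 0], [1, 0, 0, 0.001, 0, 0, 0], [1, 0, 0, 0.001, 0, 0, 0], [1, 0, 0, 0.001, 0, 0, 0], [1, 0, 0, 0.001, 0, 0, 0], [1, 0, 0, 0.001, 0, 0, 0], [1, 0, 0, 0.001, 0, 0, 0], [1, 0, 0, 0.001, 0, 0, 0], [1, 0, 0, 0, 0, 0, 0], [1, 0, 0, 0, 0, 0, 0]])

```text
time_s: 11.75
eef_pos: [588.5, -191.1, 14.9]
ee_rot: [-0.0, 0.996, 0.086, 0.0]
force: [0.6, -0.2, -0.0]
grip_width: 0.002
grip_force: 0.0
```

```bash
python3 - <<'E'
from h import *
s=ctrl.sense(); print(s["eef_pos"],s["force"],s["wrist_torque"])
p=cap("wrist","w5");farrow(p,(614.6,-187.8,.166))
for z in (40,46,52): print(z,*[np.round(v,2) for v in fit(p,(614.6,-187.8,.166),segs(93,74,z),sig=(2,1))])
E
```

```text
[ 588.45043429 -191.13405985   14.93017455] [ 0.60807299 -0.15645476 -0.02451363] [ 0.02845294 -0.00316703 -0.02459404]
edge by tilt(3deg) [18, 51, 47, 40, 42, 39, 85, 94, 36, 85, 10, 9, 60, 41]
40 [ 6.1638e+02 -1.8626e+02  1.7000e-01] 7.86
46 [ 6.1693e+02 -1.8753e+02  1.7000e-01] 8.92
52 [ 6.1762e+02 -1.8921e+02  1.7000e-01] 7.35
```

The far-edge response has moved from 0° to about 20°, so the cover is now tipping with almost no force. A few more millimetres should do it.

Call:
send_rows(targets=[[1, 0, 0, 0.001, 0, 0, 0], [1, 0, 0, 0.001, 0, 0, 0], [1, 0, 0, 0.001, 0, 0, 0], [1, 0, 0, 0.001, 0, 0, 0], [1, 0, 0, 0, 0, 0, 0], [1, 0, 0, 0, 0, 0, 0], [1, 0, 0, 0, 0, 0, 0], [1, 0, 0, 0, 0, 0, 0], [1, 0, 0, 0, 0, 0, 0], [1, 0, 0, 0, 0, 0, 0]])

```text
time_s: 13.05
eef_pos: [588.8, -191.2, 12.6]
ee_rot: [0.0, 0.996, 0.086, 0.0]
force: [-4.5, 2.0, 12.7]
grip_width: -0.005
grip_force: 6.9
```

```bash
python3 - <<'E'
from h import *
s=ctrl.sense(); print(s["eef_pos"],s["force"],s["wrist_torque"])
p=cap("wrist","w6");farrow(p,(615.5,-187.8,.168))
E
```

```text
[ 588.75552049 -191.24790169   12.58177828] [-4.52218703  2.01045222 12.68828817] [0.455733   0.81529221 0.05175544]
edge by tilt(3deg) [151, 19, 47, 47, 41, 50, 40, 152, 38, 49, 11, 8, 17, 72]
```

View pics/w6.png

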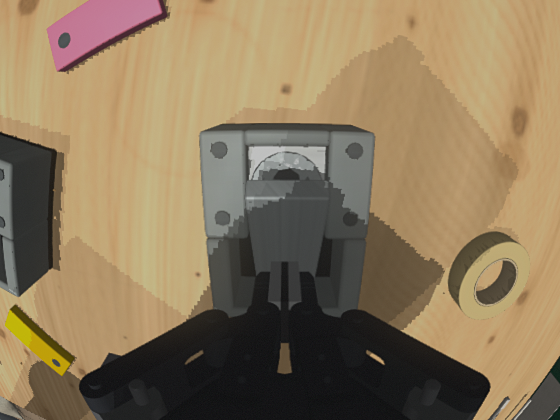

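The cover is tipped, with its far edge at row ~195 and the bore showing behind it at (286,175). The full-tip TCP height (12.6) puts the real pad tips about 19 mm short of the reported TCP when shut, and I'll allow for that. Next is gripping the raised end with the tool tilted 35°.

Call:
send_rows(targets=[[1, 0, 0, -0.005, 0, 0, 0], [1, 0, 0, -0.015, 0, 0, 0], [1, 0, 0, -0.05, 0, 0, 0], [0, 0, 0, -0.02, 0, 0, 0], [-0.35, 0, 0, 0, 0, 0.15, 0], [-0.35, 0, 0, 0, 0, 0.15, 0], [-0.35, 0, 0, 0, 0, 0.15, 0], [-0.35, 0, 0, 0, 0, 0.16, 0], [-0.35, 0, 0, 0, 0, 0, 0], [-0.35, 0, 0, 0, 0, 0, 0]])

```text
time_s: 14.35
eef_pos: [589.5, -190.1, 101.5]
ee_rot: [-0.027, 0.954, 0.084, 0.287]
force: [0.9, 0.8, -0.2]
grip_width: 0.678
grip_force: 0.0
```

```bash
cat >> h.py <<'E'
def dw(D,x,y,z): c,s=np.cos(D[2]),np.sin(D[2]); return np.array([D[0]+c*x-s*y,D[1]+s*x+c*y,z])
D3=(614.6,-187.8,.166)
E
python3 - <<'E'
from h import *
s=ctrl.sense(); print(s["eef_pos"],s["grip_width"])
R=down(D3[2],np.radians(35))
go(dw(D3,-1.4,0,86.7),R)
p=cap("wrist"); 
def th(p,D):
    for t in (0,20,26,30,32,34,36,38,40):
        print(t,round(fit(p,D,tip(np.radians(t)),sig=(1,))[1],2),end="; ")
th(p,D3)
E
```

```text
[ 589.46128903 -190.13888276  101.53154689] 0.6784743669672382
turn [-0.0088, 0.0252, 0.0076] shift m [0.011, 0.0018, 0.0258]
0 9.97; 20 11.27; 26 12.0; 30 11.04; 32 10.89; 34 10.77; 36 11.39; 38 10.89; 40 11.25;
```

Call:
send_rows(targets=[[-0.35, 0.006, 0.001, 0.013, -0.009, 0.025, 0.008], [-0.35, 0.005, 0.001, 0.013, 0, 0, 0], [-0.35, 0, 0, 0.02, 0, 0, 0], [-0.35, 0, 0, 0.02, 0, 0, 0], [-0.35, 0, 0, 0.012, 0, 0, 0], [-0.35, 0, 0, 0.008, 0, 0, 0], [0.2, 0, 0, 0, 0, 0, 0], [0.4, 0, 0, 0, 0, 0, 0], [0.6, 0, 0, 0, 0, 0, 0], [0.6, 0, 0, 0, 0, 0, 0]], squeeze=50)

```text
time_s: 15.65
eef_pos: [646.7, -182.1, 36.7]
ee_rot: [-0.025, 0.95, 0.079, 0.3]
force: [-0.3, 0.2, 1.9]
grip_width: 0.351
grip_force: 49.4
```

```bash
python3 - <<'E'
from h import *
s=ctrl.sense(); print(s["eef_pos"],s["grip_width"],s["grip_force"],s["force"]); go(dw(D3,33,0,37.6),down(D3[2],np.radians(35)))
p=cap("wrist","w7")
E
```

```text
[ 646.65595978 -182.05586485   36.68831964] 0.35145986844885935 49.40752565860748 [-0.32798736  0.15661718  1.94312652]
turn [-0.0002, -0.0015, -0.001] shift m [0.0009, 0.0004, -0.0005]
```

Gripped (49 N at about 30 mm). I'll lift it straight up and locate the tray.

Call:
send_rows(targets=[[0.6, 0.006, 0, -0.008, 0, 0, 0], [0.6, 0.006, 0, -0.008, 0, 0, 0], [0.6, 0.012, 0, -0.016, 0, 0, 0], [0.6, 0.02, 0, -0.03, 0, 0, 0], [0.6, 0.02, 0, -0.03, 0, 0, 0], [0.6, 0.02, 0, -0.03, 0, 0, 0], [0.6, 0, 0, 0, 0, -0.15, 0], [0.6, 0, 0, 0, 0, -0.15, 0], [0.6, 0, 0, 0, 0, -0.15, 0], [0.6, 0, 0, 0, 0, -0.16, 0]])

```text
time_s: 16.95
eef_pos: [645.1, -182.7, 186.0]
ee_rot: [0.001, 0.997, 0.082, -0.001]
force: [1.4, -0.6, -1.3]
grip_width: 0.355
grip_force: 49.7
```

```bash
cat >> h.py <<'E'
def tray(p,fish,g0=None):
    best=None
    for dx in (-14,0,14):
        for dy in (-18,0,18):
            g=g0 or (424,184,-.08); x,f=fit(p,(g[0]+dx,g[1]+dy,g[2]),TRAY,fish,sig=(2,1))
            if best is None or f>best[1]: best=(x,f)
    return best
E
python3 - <<'E'
from h import *
s=ctrl.sense(); print(s["eef_pos"],s["grip_width"],s["grip_force"],s["force"],psi(s))
p=cap("top"); t,f=tray(p,False); print("tray",t.round(3),f)
p=cap("wrist","w8"); t2,f=tray(p,True); print("tray wrist",t2.round(3),f)
R=down(t[2]); go(np.r_[(np.array(dw(t,31,-46,0))[:2]),130],R)
E
```

```text
[ 645.1396478  -182.72792978  185.98265392] 0.3546576911055644 49.730438590049744 [ 1.35287349 -0.57207836 -1.33731283] 0.16322557252229386
tray [ 4.19493e+02  1.88384e+02 -1.22000e-01] 6.294886589050293
tray wrist [ 4.23631e+02  1.66768e+02 -1.06000e-01] 12.52951717376709
turn [-0.0004, -0.0001, 0.288] shift m [-0.2395, -0.2937, 0.0539]
```

Call:
send_rows(targets=[[0.6, 0, 0, 0, 0, 0, 0.13], [0.6, 0, 0, 0, 0, 0, 0.13], [0.6, -0.035, -0.0415, 0, 0, 0, 0], [0.6, -0.035, -0.0415, 0, 0, 0, 0], [0.6, -0.035, -0.0415, 0, 0, 0, 0], [0.6, -0.035, -0.0415, 0, 0, 0, 0], [0.6, -0.035, -0.0415, 0, 0, 0, 0], [0.6, -0.035, -0.0415, 0, 0, 0, 0], [0.6, -0.035, -0.0415, 0, 0, 0, 0], [0.6, -0.035, -0.0415, 0, 0, 0, 0]])

```text
time_s: 18.3
eef_pos: [396.4, 175.6, 184.7]
ee_rot: [-0.002, 0.999, -0.048, 0.003]
force: [0.9, -0.4, -1.5]
grip_width: 0.349
grip_force: 49.9
```

```bash
python3 - <<'E'
from h import *
s=ctrl.sense(); print(s["eef_pos"],s["grip_width"],s["grip_force"],psi(s))
p=cap("wrist")
b=tray(p,True); print("tray",b[0].round(3),b[1])
b2=fit(p,(424,184,-.1),segs(98,152,22),sig=(2,1)); print(b2)
overlay(p,[b[0]],TRAY,(100,40,460,310),"o4",2)
E
```

```text
[396.4162594  175.60229758 184.66653649] 0.3486806708453565 49.88381266593933 -0.09622297126967692
tray [ 4.27747e+02  1.86962e+02 -1.09000e-01] 9.165667533874512
(array([ 4.22375885e+02,  1.80900818e+02, -1.05274114e-01]), np.float64(9.404947280883789))
```

View pics/o4.png

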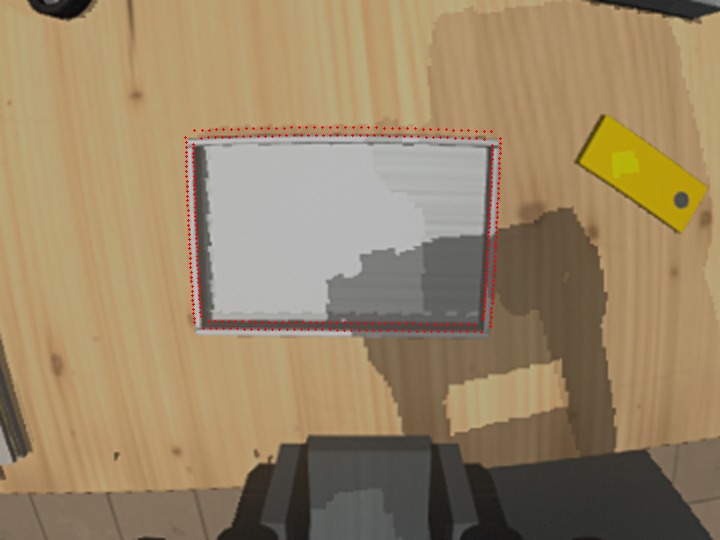

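The tray fit is good to about 3 mm; its rim reads slightly toward the robot, so I take (424.5, 187, -0.105). The held cover sits flat between the pads. Lowering it into the right-hand slot.

Call:
send_rows(targets=[[0.6, 0.029, 0.016, 0.01, 0, 0, 0.005], [0.6, 0.0285, 0.016, 0.01, 0, 0, 0.004], [0.6, 0, 0, 0.05, 0, 0, 0], [0.6, 0, 0, 0.05, 0, 0, 0], [0.6, 0, 0, 0.05, 0, 0, 0], [0.6, 0, 0, 0.015, 0, 0, 0], [0.6, 0, 0, 0.006, 0, 0, 0], [0.6, 0, 0, 0.005, 0, 0, 0], [0.6, 0, 0, 0.002, 0, 0, 0], [0.6, 0, 0, 0, 0, 0, 0]])

```text
time_s: 19.6
eef_pos: [453.0, 137.6, -12.9]
ee_rot: [-0.001, 0.999, -0.052, 0.002]
force: [0.1, 2.0, -1.5]
grip_width: 0.348
grip_force: 51.3
```

Call:
send_rows(targets=[[0.6, 0, 0, 0.001, 0, 0, 0], [0.6, 0, 0, 0.001, 0, 0, 0], [0.12, 0, 0, 0, 0, 0, 0], [0.12, 0, 0, 0, 0, 0, 0], [0.12, 0, 0, 0, 0, 0, 0], [0.12, 0, 0, -0.006, 0, 0, 0], [0.12, 0, 0, -0.04, 0, 0, 0], [-0.3, 0, 0, -0.06, 0, 0, 0], [-0.3, 0, 0, -0.06, 0, 0, 0], [-0.3, -0.04, 0, -0.03, 0, 0, 0]])

```text
time_s: 20.85
eef_pos: [413.5, 140.7, 183.4]
ee_rot: [-0.001, 0.999, -0.052, 0.003]
force: [-0.5, 0.5, -0.6]
grip_width: 0.65
grip_force: 0.0
```

```bash
python3 - <<'E'
from h import *
s=ctrl.sense(); print(s["eef_pos"],s["grip_width"],s["force"],psi(s))
p=cap("wrist")
C=lambda z:segs(76,32,z)
best=max((fit(p,(422+dx,141+dy,-.105),C(14),sig=(2,1)) for dx in(-8,0,8) for dy in (-6,0,6)),key=lambda b:b[1]); print("cover at",best)
overlay(p,[best[0],(424.5,187,-.105)],np.vstack([C(14)]),(200,60,400,240),"o5",3)
q=cap("top"); 
for d in ctrl.landmark_of("coupler_1_mid",q): print(d["score"],w(q,d["point"],46))
E
```

```text
[413.49446511 140.71158574 183.35532286] 0.6504603545928238 [-0.49085216  0.49047596 -0.6192167 ] -0.10481037073290889
cover at (array([ 4.23575135e+02,  1.36288663e+02, -1.27278660e-01]), np.float64(8.562910079956055))
0.69 [ 580.83384675 -311.59317305   46.        ]
0.51 [ 435.22441539 -102.27496761   46.        ]
```

View pics/o5.png

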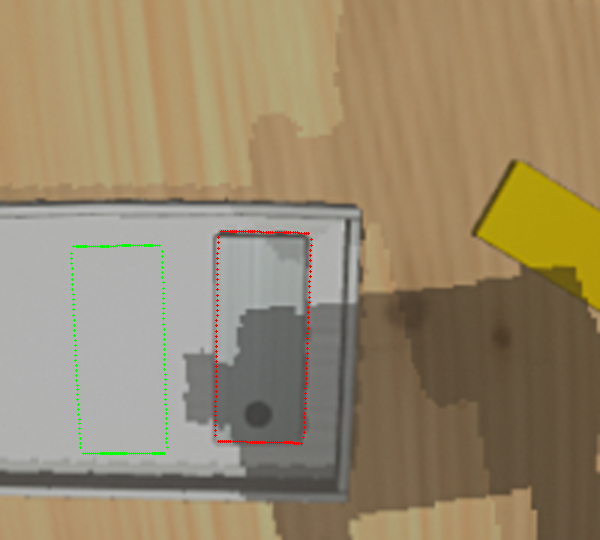

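The cover lies flat in the tray and the red fit matches it. Next I'll hover over the rack and measure the couplers.

Call:
send_rows(targets=[[-0.3, 0, 0, 0, 0, 0, -0.105], [-0.3, 0.0046, 0.0468, 0, 0, 0, 0], [-0.3, 0.0046, 0.0468, 0, 0, 0, 0], [-0.3, 0.0046, 0.0468, 0, 0, 0, 0], [-0.3, 0.0046, 0.0468, 0, 0, 0, 0], [-0.3, 0.0046, 0.0468, 0, 0, 0, 0], [-0.3, 0.0046, 0.0468, 0, 0, 0, 0], [-0.3, 0.0046, 0.0468, 0, 0, 0, 0], [-0.3, 0, 0, 0, 0, 0, 0], [-0.3, 0, 0, 0, 0, 0, 0]])

```text
time_s: 22.25
eef_pos: [444.6, -185.9, 179.0]
ee_rot: [-0.001, 1.0, 0.0, -0.0]
force: [1.0, 0.4, -0.1]
grip_width: 0.646
grip_force: 0.0
```

```bash
cat >> h.py <<'E'
def ortho(p,c,z,half=28,k=4,fish=True):
    "top-down patch at height z; rows run along -x world (up=+x), columns along -y (right=-y)"
    n=int(2*half*k); g=(np.arange(n)+.5)/k-half
    q=np.array([[proj(p,(c[0]-r,c[1]-cc,z),fish) for cc in g] for r in g],np.float32)
    return cv2.remap(p["img"],q[...,0].copy(),q[...,1].copy(),cv2.INTER_CUBIC)
def o2w(c,px,half=28,k=4): return np.array([c[0]-((px[1]+.5)/k-half), c[1]-((px[0]+.5)/k-half)])
def disc(P,rmin,rmax,k=4,dark=True):
    "best circle edge in the patch: (col,row,r) by radial gradient"
    g=cv2.GaussianBlur(cv2.cvtColor(P,cv2.COLOR_RGB2GRAY).astype(np.float32),(0,0),2)
    gx,gy=cv2.Sobel(g,cv2.CV_32F,1,0),cv2.Sobel(g,cv2.CV_32F,0,1); a=np.linspace(0,2*np.pi,120,endpoint=False); ca,sa=np.cos(a),np.sin(a)
    def f(v):
        x=(v[0]+v[2]*ca).astype(np.float32)[None];y=(v[1]+v[2]*sa).astype(np.float32)[None]
        return -np.median(np.clip(cv2.remap(gx,x,y,1)*ca+cv2.remap(gy,x,y,1)*sa,-60,60)*(1 if dark else -1))
    n=P.shape[0]/2; best=min(((f((n+i,n+j,r*k)),n+i,n+j,r*k) for i in range(-40,41,4) for j in range(-40,41,4) for r in np.arange(rmin,rmax,.5)))
    r=minimize(f,best[1:],method="Nelder-Mead",options=dict(initial_simplex=np.array(best[1:])+np.array([[0,0,0],[4,0,0],[0,4,0],[0,0,3]]))); return r.x,-r.fun
def line(P,cen,rmax,k=4):
    "angle (world) of bright mark on a dark head"
    g=cv2.cvtColor(P,cv2.COLOR_RGB2GRAY).astype(float); yy,xx=np.mgrid[:P.shape[0],:P.shape[1]]
    d=np.hypot(xx-cen[0],yy-cen[1]); m=(d<rmax*k); t=max(np.percentile(g[m],97),g[m].mean()+20); m&=g>t
    x=(xx[m]-cen[0]).mean();y=(yy[m]-cen[1]).mean(); return np.arctan2(-x,-y),int(m.sum()),np.hypot(x,y)/k
E
python3 - <<'E'
from h import *
s=ctrl.sense(); print(s["eef_pos"],psi(s))
p=cap("wrist"); M=[]
for c in ((432,-99),(436,-187),(441,-277)):
    P=ortho(p,c,82); v,f=disc(P,15,20); cc=o2w(c,v[:2]); a=line(P,v,15); print(cc.round(1),"r",v[2]/4,round(f,1),"line",a)
    P=P[:,:,::-1].copy(); cv2.circle(P,(int(v[0]),int(v[1])),int(v[2]),(0,0,255),1); cv2.line(P,(int(v[0]),int(v[1])),(int(v[0]-60*np.sin(a[0])),int(v[1]-60*np.cos(a[0]))),(0,255,0),1); M.append(P)
cv2.imwrite("pics/m1.png",np.hstack(M))
E
```

```text
[ 444.60333817 -185.94333529  178.99704953] 0.0009459270228186181
[ 432.9 -100.1] r 18.0 60.0 line (np.float64(-2.191836250707424), 336, np.float64(10.83308970099051))
[ 444.3 -189.5] r 17.197224764749258 28.3 line (np.float64(-2.9185812604073216), 57, np.float64(14.43070024051771))
[ 442.6 -279. ] r 18.27593597512812 32.8 line (np.float64(-1.303474306025047), 339, np.float64(11.16430143210292))
```

Call:
send_rows(targets=[[-0.3, 0.049, 0, 0, 0, 0, 0], [-0.3, 0.049, 0, 0, 0, 0, 0], [-0.3, 0.049, 0, 0.01, 0, 0, 0], [-0.3, 0.049, 0, 0.037, 0, 0, 0], [-0.3, 0, 0, 0, 0, 0, 0], [-0.3, 0, 0, 0, 0, 0, 0], [-0.3, 0, 0, 0, 0, 0, 0], [-0.3, 0, 0, 0, 0, 0, 0], [-0.3, 0, 0, 0, 0, 0, 0], [-0.3, 0, 0, 0, 0, 0, 0]])

```text
time_s: 23.55
eef_pos: [641.0, -185.9, 133.7]
ee_rot: [-0.001, 1.0, 0.001, 0.001]
force: [-0.0, -0.4, 0.5]
grip_width: 0.649
grip_force: 0.0
```

```bash
cat >> h.py <<'E'
def dbore(P,k=4,R=11,F=6.6,z=0):
    "fit dark D in a bright spindle: (col,row,world angle of flat)"
    g=cv2.GaussianBlur(cv2.cvtColor(P,cv2.COLOR_RGB2GRAY).astype(np.float32),(0,0),2)
    gx,gy=cv2.Sobel(g,cv2.CV_32F,1,0),cv2.Sobel(g,cv2.CV_32F,0,1)
    a0=np.arccos(F/R); A=np.linspace(a0,2*np.pi-a0,90); t=np.linspace(-1,1,30)*R*np.sin(a0)
    pts=np.vstack([np.c_[R*np.cos(A),R*np.sin(A)],np.c_[np.full(30,F),t]]); nr=np.vstack([np.c_[np.cos(A),np.sin(A)],np.c_[np.ones(30),np.zeros(30)]]); wt=np.r_[np.ones(90),np.full(30,2.)]
    def f(v):
        c,s=np.cos(v[2]),np.sin(v[2]); X=c*pts[:,0]-s*pts[:,1]; Y=s*pts[:,0]+c*pts[:,1]; nx=c*nr[:,0]-s*nr[:,1]; ny=s*nr[:,0]+c*nr[:,1]
        # world (X,Y) -> col=-Y, row=-X
        x=(v[0]-Y*k).astype(np.float32)[None]; y=(v[1]-X*k).astype(np.float32)[None]
        return -(wt*np.clip(-cv2.remap(gx,x,y,1)*ny-cv2.remap(gy,x,y,1)*nx,-60,60)).mean()
    n=P.shape[0]/2; L=sorted(((f((n+i,n+j,a)),n+i,n+j,a) for i in range(-24,25,4) for j in range(-24,25,4) for a in np.arange(0,2*np.pi,.15)))
    r=minimize(f,L[0][1:],method="Nelder-Mead",options=dict(initial_simplex=np.array(L[0][1:])+np.array([[0,0,0],[4,0,0],[0,4,0],[0,0,.15]])))
    alt=[(round(b[0],1),round(b[3],2)) for b in L if abs(np.angle(np.exp(1j*(b[3]-r.x[2]))))>.6][:2]
    return r.x,-r.fun,alt
def drawD(P,v,k=4,R=11,F=6.6):
    P=P[:,:,::-1].copy(); a0=np.arccos(F/R); A=v[2]+np.linspace(a0,2*np.pi-a0,60)
    pts=np.c_[v[0]-R*k*np.sin(A),v[1]-R*k*np.cos(A)].astype(np.int32); cv2.polylines(P,[pts[:,None]],True,(0,0,255),1); return P
E
python3 - <<'E'
from h import *
s=ctrl.sense(); print(s["eef_pos"],psi(s))
p=cap("wrist"); c=dw(D3,19,0,0)[:2]; print(c)
P=ortho(p,c,35.5); v,f,alt=dbore(P); print(o2w(c,v[:2]),v[2],f,alt)
x,ff=fit(p,D3,segs(93,74,46),sig=(2,1)); print("drive",x,ff,"->bore",dw(x,19,0,0)[:2])
m=cv2.imread("pics/m1.png"); cv2.imwrite("pics/m2.png",np.hstack([m,drawD(P,v)])[:, :].copy()) 
i=cv2.imread("pics/m2.png"); cv2.imwrite("pics/m2.png",np.vstack([i[:,:448],i[:,448:]]))
E
```

```text
[ 640.95492173 -185.94300512  133.71279411] 0.0012113646774315082
[ 633.33881859 -184.66046533]
[ 632.47705108 -184.525439  ] 4.269264308335137 23.61631673058864 [(np.float64(-20.9), np.float64(2.1)), (np.float64(-20.8), np.float64(1.95))]
drive [ 6.14297548e+02 -1.88037017e+02  1.65896893e-01] 8.677324295043945 ->bore [ 633.03669056 -184.89941431]
```

View pics/m2.png

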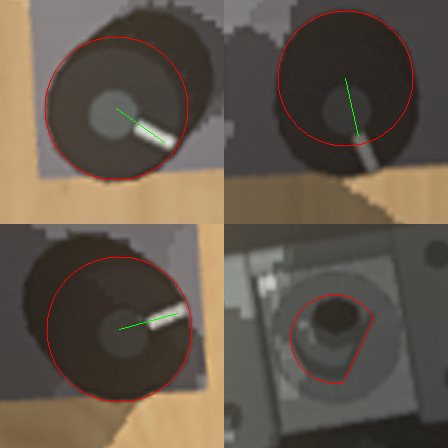

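The couplers' white lines are plain: coupler 1 points lower-right, coupler 2 lower-right/down, coupler 3 right. Bore 3's D reads with its flat at lower right, but the oblique view leaves that uncertain. I'll look from straight above, with the camera 83 mm ahead of the tool, then carry on to drive 2.

Call:
send_rows(targets=[[-0.3, -0.03, 0, 0, 0, 0, 0], [-0.3, -0.03, -0.001, 0, 0, 0, 0], [-0.3, -0.031, 0, 0.01, 0, 0, 0], [-0.3, 0, 0, 0.014, 0, 0, 0], [-0.3, 0, 0, 0, 0, 0, 0], [-0.3, 0, 0, 0, 0, 0, 0], [-0.3, 0, 0, 0, 0, 0, 0], [-0.3, 0, 0, 0, 0, 0, 0], [-0.3, 0, 0, 0, 0, 0, 0], [-0.3, 0, 0, 0, 0, 0, 0]])

```text
time_s: 24.85
eef_pos: [550.1, -184.9, 109.3]
ee_rot: [-0.001, 1.0, 0.001, 0.001]
force: [-0.5, 0.1, 0.2]
grip_width: 0.65
grip_force: 0.0
```

```bash
cat >> h.py <<'E'
def bore(p,c,name):
    P=ortho(p,c,35.5,20,6); v,f,alt=dbore(P,6); v0=o2w(c,v[:2],20,6); np.save("pics/"+name+".npy",np.hstack([P[:,:,::-1],drawD(P,v,6)]))
    b=disc(P,9,18,6,False) if 0 else None
    cam=-p["R"].T@p["t"]; print(name,"bore",v0.round(2),"flat",round(float(np.angle(np.exp(1j*v[2]))),3),round(f,1),alt,"cam",cam.round(0)); return v0,v[2]
E
python3 - <<'E'
from h import *
s=ctrl.sense(); print(s["eef_pos"],psi(s))
p=cap("wrist"); bore(p,(633,-184.7),"b3")
x,ff=fit(p,D3,segs(93,74,46),sig=(2,1)); print("drive",x,ff,"->bore",dw(x,19,0,0)[:2])
for D in ((585.8,8.5,-.144),(585.8,5,-.17)): print("d2",fit(p,D,DRV,sig=(2,1)))
E
```

```text
[ 550.1333779  -184.92578729  109.27873029] 0.001409568734522874
b3 bore [ 633.43 -184.8 ] flat -2.033 55.7 [(np.float64(-47.8), np.float64(5.25)), (np.float64(-46.0), np.float64(3.15))] cam [ 633. -186.  276.]
drive [ 6.16278960e+02 -1.98215623e+02  1.60640019e-01] 6.8710832595825195 ->bore [ 635.03433717 -195.17657314]
d2 (array([ 5.86114860e+02,  8.60950633e+00, -1.47183928e-01]), np.float64(12.663350105285645))
d2 (array([ 5.86101528e+02,  8.65883830e+00, -1.45994718e-01]), np.float64(12.662150382995605))
```

Bore 3's flat is now clear at -2.033 rad (score 56) and its position agrees with the drive fit. On to drive 2's cover.

Call:
send_rows(targets=[[1, 0, 0, 0, 0, 0, 0.148], [1, -0.0047, -0.049, 0, 0, 0, 0], [1, -0.0047, -0.049, 0, 0, 0, 0], [1, -0.0047, -0.049, 0, 0, 0, 0], [1, -0.0046, -0.0496, 0, 0, 0, 0], [1, 0, 0, 0.045, 0, 0, 0], [1, 0, 0, 0.035, 0, 0, 0], [1, 0, 0, 0.008, 0, 0, 0], [1, 0, 0, 0.004, 0, 0, 0], [1, 0, 0, 0.002, 0, 0, 0]])

```text
time_s: 26.15
eef_pos: [561.2, 12.1, 16.6]
ee_rot: [-0.001, 0.997, -0.073, 0.002]
force: [-0.7, -0.9, 0.3]
grip_width: 0.001
grip_force: 0.0
```

Call:
send_rows(targets=[[1, 0, 0, 0.001, 0, 0, 0], [1, 0, 0, 0.001, 0, 0, 0], [1, 0, 0, 0.001, 0, 0, 0], [1, 0, 0, 0, 0, 0, 0], [1, 0, 0, 0, 0, 0, 0], [1, 0, 0, 0, 0, 0, 0], [1, 0, 0, 0, 0, 0, 0], [1, 0, 0, 0, 0, 0, 0], [1, 0, 0, 0, 0, 0, 0], [1, 0, 0, 0, 0, 0, 0]])

```text
time_s: 27.4
eef_pos: [560.8, 12.3, 13.3]
ee_rot: [-0.001, 0.997, -0.073, 0.001]
force: [-2.5, -0.3, 5.9]
grip_width: -0.002
grip_force: 3.0
```

```bash
echo "D2=(586.1,8.6,-.147)" >> h.py; python3 - <<'E'
from h import *
s=ctrl.sense(); print(s["eef_pos"],s["force"]); p=cap("wrist"); farrow(p,D2)
go(dw(D2,-26,0,12.5),down(D2[2]))
E
```

```text
[560.8283448   12.32164302  13.29058017] [-2.53401047 -0.2952983   5.86684705]
edge by tilt(3deg) [26, 49, 44, 36, 34, 43, 129, 90, 26, 82, 5, 4, 115, 24]
turn [-0.0015, -0.0026, 0.0004] shift m [-0.0005, -0.0, 0.0008]
```

Call:
send_rows(targets=[[1, 0, 0, -0.005, 0, 0, 0], [1, 0, 0, -0.015, 0, 0, 0], [1, 0, 0, -0.05, 0, 0, 0], [0, 0, 0, -0.02, 0, 0, 0], [-0.35, 0, 0, 0, 0, 0.15, 0], [-0.35, 0, 0, 0, 0, 0.15, 0], [-0.35, 0, 0, 0, 0, 0.15, 0], [-0.35, 0, 0, 0, 0, 0.16, 0], [-0.35, 0, 0, 0, 0, 0, 0], [-0.35, 0, 0, 0, 0, 0, 0]])

```text
time_s: 28.7
eef_pos: [561.5, 12.1, 103.7]
ee_rot: [0.021, 0.951, -0.07, 0.3]
force: [-0.4, -0.3, 0.4]
grip_width: 0.677
grip_force: 0.0
```

```bash
python3 - <<'E'
from h import *
go(dw(D2,-1.4,0,86.7),down(D2[2],np.radians(35)))
p=cap("wrist"); print([(t,round(fit(p,D2,tip(np.radians(t)),sig=(1,))[1],2)) for t in (0,26,35)])
x,f=fit(p,D2,segs(93,74,46),sig=(2,1));print(x,f)
E
```

```text
turn [-0.0018, -0.0004, -0.0006] shift m [0.0094, -0.0001, 0.0274]
[(0, np.float64(10.56)), (26, np.float64(11.68)), (35, np.float64(12.18))]
[ 5.84960934e+02  8.33923398e+00 -1.46900422e-01] 9.751896858215332
```

Call:
send_rows(targets=[[-0.35, 0.005, 0, 0.014, 0, 0, 0], [-0.35, 0.0045, 0, 0.0135, 0, 0, 0], [-0.35, 0, 0, 0.02, 0, 0, 0], [-0.35, 0, 0, 0.02, 0, 0, 0], [-0.35, 0, 0, 0.012, 0, 0, 0], [-0.35, 0, 0, 0.008, 0, 0, 0], [0.2, 0, 0, 0, 0, 0, 0], [0.4, 0, 0, 0, 0, 0, 0], [0.6, 0, 0, 0, 0, 0, 0], [0.6, 0, 0, 0, 0, 0, 0]], squeeze=50)

```text
time_s: 30.0
eef_pos: [617.8, 3.9, 36.7]
ee_rot: [0.021, 0.951, -0.07, 0.301]
force: [-1.2, -0.5, 0.8]
grip_width: 0.352
grip_force: 49.4
```

Call:
send_rows(targets=[[0.6, 0.006, 0, -0.008, 0, 0, 0], [0.6, 0.006, 0, -0.008, 0, 0, 0], [0.6, 0.012, 0, -0.016, 0, 0, 0], [0.6, 0.02, 0, -0.03, 0, 0, 0], [0.6, 0.02, 0, -0.03, 0, 0, 0], [0.6, 0.02, 0, -0.03, 0, 0, 0], [0.6, 0, 0, 0, 0, -0.15, 0], [0.6, 0, 0, 0, 0, -0.15, 0], [0.6, 0, 0, 0, 0, -0.15, 0], [0.6, 0, 0, 0, 0, -0.16, 0]])

```text
time_s: 31.25
eef_pos: [616.3, 3.8, 185.4]
ee_rot: [-0.001, 0.997, -0.073, -0.001]
force: [1.2, 0.1, -0.8]
grip_width: 0.352
grip_force: 49.7
```

```bash
python3 - <<'E'
from h import *
s=ctrl.sense(); print(s["eef_pos"],s["grip_width"],s["grip_force"],psi(s))
T=(424.5,187,-.105); go(np.r_[dw(T,-30,-8,0)[:2],185],down(T[2]))
E
```

```text
[616.30850737   3.82993999 185.39054002] 0.35179060276912333 49.70497190952301 -0.14692430464097708
turn [-0.0013, 0.0022, -0.0419] shift m [-0.2399, -0.1541, 0.0004]
```

Call:
send_rows(targets=[[0.6, 0, 0, 0, 0, 0, -0.042], [0.6, -0.04, -0.0257, 0, 0, 0, 0], [0.6, -0.04, -0.0257, 0, 0, 0, 0], [0.6, -0.04, -0.0257, 0, 0, 0, 0], [0.6, -0.04, -0.0257, 0, 0, 0, 0], [0.6, -0.04, -0.0257, 0, 0, 0, 0], [0.6, -0.04, -0.0257, 0, 0, 0, 0], [0.6, 0, 0, 0, 0, 0, 0], [0.6, 0, 0, 0, 0, 0, 0], [0.6, 0, 0, 0, 0, 0, 0]])

```text
time_s: 32.5
eef_pos: [394.5, 181.8, 184.3]
ee_rot: [-0.001, 0.999, -0.053, 0.001]
force: [0.5, -1.5, -2.6]
grip_width: 0.351
grip_force: 49.8
```

```bash
python3 - <<'E'
from h import *
s=ctrl.sense(); p=cap("wrist")
best=max((fit(p,(423+dx,136.5+dy,-.12),segs(76,32,14),sig=(2,1)) for dx in(-20,0,20) for dy in (-20,0,20)),key=lambda b:b[1]); print("cover3 at",best)
for g in ((424.5,187,-.105),(422,184,-.105),(427,190,-.105)):
    print([np.round(fit(p,g,k,sig=(1.5,))[0],2).tolist() for k in (segs(106,160,22),TRAY)], fit(p,g,TRAY,sig=(1.5,))[1])
T=(424.5,187,-.105); go(np.r_[dw(T,31,0,0)[:2],-13],down(T[2]))
E
```

```text
cover3 at (array([ 4.26932737e+02,  1.25033400e+02, -1.24143571e-01]), np.float64(7.831272125244141))
[[428.46, 186.97, -0.12], [428.37, 183.48, -0.13]] 7.231760501861572
[[424.85, 180.12, -0.17], [427.81, 179.23, -0.13]] 7.328738212585449
[[428.47, 187.04, -0.12], [428.37, 183.48, -0.13]] 7.231296539306641
turn [-0.0014, -0.0016, -0.0008] shift m [0.0603, -0.0084, 0.1972]
```

```bash
python3 - <<'E'
from h import *
p=cap("wrist")
for d in ctrl.landmark_of("tray",p): print("tray",round(d["score"],2),w(p,d["point"],2,True).round(1))
for d in ctrl.landmark_of("cover_1_mid",p): print("cov",round(d["score"],2),w(p,d["point"],9,True).round(1))
q=cap("top")
for d in ctrl.landmark_of("tray",q): print("top tray",round(d["score"],2),w(q,d["point"],2).round(1))
for c in ((423.6,136.3,-.127),(427,125,-.124),(424,140,-.12)): print(fit(p,c,segs(76,32,14),sig=(1,)))
# dark dot
P=ortho(p,(398,139),14,14,6); g=cv2.GaussianBlur(cv2.cvtColor(P,cv2.COLOR_RGB2GRAY),(0,0),6); i=np.unravel_index(g.argmin(),g.shape); print("darkest",o2w((398,139),(i[1],i[0]),14,6),g.min(),g.max())
E
```

```text
tray 0.73 [424.1 180.4   2. ]
tray 0.31 [ 435.6 -191.8    2. ]
top tray 0.67 [426.7 183.7   2. ]
(array([ 4.23234337e+02,  1.38243048e+02, -9.53834021e-02]), np.float64(8.179094314575195))
(array([ 4.26874063e+02,  1.25029486e+02, -1.23054216e-01]), np.float64(7.924831390380859))
(array([ 4.23405346e+02,  1.38048856e+02, -1.22449781e-01]), np.float64(8.287328720092773))
darkest [398.25       138.91666667] 59 93
```

The tray hasn't moved: cover 3 is at (423, 138) and its dot agrees. Placing cover 2 in the middle.

Call:
send_rows(targets=[[0.6, 0.03, -0.0042, 0.01, 0, 0, 0], [0.6, 0.03, -0.0042, 0.01, 0, 0, 0], [0.6, 0, 0, 0.05, 0, 0, 0], [0.6, 0, 0, 0.05, 0, 0, 0], [0.6, 0, 0, 0.05, 0, 0, 0], [0.6, 0, 0, 0.015, 0, 0, 0], [0.6, 0, 0, 0.006, 0, 0, 0], [0.6, 0, 0, 0.005, 0, 0, 0], [0.6, 0, 0, 0.001, 0, 0, 0], [0.6, 0, 0, 0.001, 0, 0, 0]])

```text
time_s: 34.05
eef_pos: [455.2, 184.7, -13.0]
ee_rot: [-0.001, 0.999, -0.052, 0.002]
force: [-0.5, -0.1, -3.8]
grip_width: 0.347
grip_force: 50.3
```

Call:
send_rows(targets=[[0.6, 0, 0, 0.001, 0, 0, 0], [0.6, 0, 0, 0, 0, 0, 0], [0.12, 0, 0, 0, 0, 0, 0], [0.12, 0, 0, 0, 0, 0, 0], [0.12, 0, 0, 0, 0, 0, 0], [0.12, 0, 0, -0.006, 0, 0, 0], [0.12, 0, 0, -0.04, 0, 0, 0], [0.5, 0, 0, -0.06, 0, 0, 0], [1, 0, 0, -0.04, 0, 0, 0], [1, 0, 0, 0, 0, 0, 0]])

```text
time_s: 35.3
eef_pos: [455.9, 184.7, 134.4]
ee_rot: [-0.001, 0.999, -0.052, 0.004]
force: [-1.1, 0.7, -1.1]
grip_width: -0.0
grip_force: 0.0
```

```bash
python3 - <<'E'
from h import *
s=ctrl.sense(); print(s["eef_pos"],s["grip_width"],s["force"]); p=cap("wrist")
for g in ((423,185,-.105),(423.4,138,-.122)): print("cover",fit(p,g,segs(76,32,14),sig=(2,1)))
for g in ((610.5,161.2,.22),(611,161,.16),(611,164,.18)): print("d1",fit(p,g,DRV,sig=(2,1)))
go([550,158,110],down(.17))
E
```

```text
[455.94448875 184.71520518 134.44626927] -0.00042764960741471 [-1.09667314  0.71921378 -1.08914165]
cover (array([ 4.25030132e+02,  1.86973079e+02, -1.17850607e-01]), np.float64(8.633326530456543))
cover (array([ 4.24611053e+02,  1.38149483e+02, -1.20726483e-01]), np.float64(7.796267509460449))
d1 (array([6.11196494e+02, 1.61070245e+02, 2.15079767e-01]), np.float64(7.961493015289307))
d1 (array([6.11197113e+02, 1.61061206e+02, 2.15173555e-01]), np.float64(7.962194919586182))
d1 (array([6.11189575e+02, 1.61101096e+02, 2.15871031e-01]), np.float64(7.961443901062012))
turn [-0.0016, -0.0042, -0.2746] shift m [0.0893, 0.0422, 0.0224]
```

Call:
send_rows(targets=[[1, 0, 0, 0, 0, 0, -0.16], [1, 0, 0, 0, 0, 0, -0.16], [1, 0.0402, 0.0188, 0, 0, 0, 0], [1, 0.0402, 0.0188, 0, 0, 0, 0], [1, 0.0403, 0.0187, 0, 0, 0, 0], [1, 0, 0, 0.05, 0, 0, 0], [1, 0, 0, 0.035, 0, 0, 0], [1, 0, 0, 0.02, 0, 0, 0], [1, 0, 0, 0.008, 0, 0, 0], [1, 0, 0, 0.004, 0, 0, 0]])

```text
time_s: 36.6
eef_pos: [584.0, 155.3, 13.6]
ee_rot: [-0.001, 0.994, 0.107, 0.0]
force: [-0.6, -0.3, -0.5]
grip_width: -0.002
grip_force: 0.0
```

```bash
echo "D1=(611.2,161.07,.2155)" >> h.py; python3 - <<'E'
from h import *
go(dw(D1,-26,0,13),down(D1[2])); p=cap("wrist"); print(fit(p,D1,segs(93,74,46),sig=(2,1)))
E
```

```text
turn [-0.0012, -0.0002, -0.0002] shift m [0.0018, 0.0002, 0.0006]
(array([6.13017383e+02, 1.61297374e+02, 2.18153934e-01]), np.float64(9.237809181213379))
```

Call:
send_rows(targets=[[1, 0.001, 0, 0.001, 0, 0, 0], [1, 0.001, 0, 0.001, 0, 0, 0], [1, 0, 0, 0, 0, 0, 0], [1, 0, 0, 0, 0, 0, 0], [1, 0, 0, 0, 0, 0, 0], [1, 0, 0, 0, 0, 0, 0], [1, 0, 0, 0, 0, 0, 0], [1, 0, 0, 0, 0, 0, 0], [1, 0, 0, 0, 0, 0, 0], [1, 0, 0, 0, 0, 0, 0]])

```text
time_s: 37.9
eef_pos: [586.1, 155.7, 13.2]
ee_rot: [-0.0, 0.994, 0.108, 0.0]
force: [-5.8, -1.6, 5.6]
grip_width: -0.002
grip_force: 4.1
```

```bash
python3 - <<'E'
from h import *
s=ctrl.sense(); print(s["eef_pos"],s["force"]); p=cap("wrist"); farrow(p,D1); farrow(p,(613,161.3,.218))
E
```

```text
[586.12532779 155.73427474  13.22904044] [-5.78516609 -1.57094836  5.5778862 ]
edge by tilt(3deg) [26, 55, 53, 38, 38, 54, 60, 107, 41, 91, 5, 5, 100, 45]
edge by tilt(3deg) [71, 211, 25, 59, 54, 32, 50, 47, 112, 42, 88, 5, 5, 107]
```

Drive 1's cover gives the same signature as the other two when fully tipped. Lifting and tilting for the grip.

Call:
send_rows(targets=[[1, 0, 0, -0.005, 0, 0, 0], [1, 0, 0, -0.015, 0, 0, 0], [1, 0, 0, -0.05, 0, 0, 0], [0, 0, 0, -0.02, 0, 0, 0], [-0.35, 0, 0, 0, 0, 0.15, 0], [-0.35, 0, 0, 0, 0, 0.15, 0], [-0.35, 0, 0, 0, 0, 0.15, 0], [-0.35, 0, 0, 0, 0, 0.16, 0], [-0.35, 0, 0, 0, 0, 0, 0], [-0.35, 0, 0, 0, 0, 0, 0]])

```text
time_s: 39.2
eef_pos: [587.8, 155.9, 104.1]
ee_rot: [-0.033, 0.948, 0.103, 0.3]
force: [0.3, 0.3, -0.9]
grip_width: 0.677
grip_force: 0.0
```

```bash
python3 - <<'E'
from h import *
p=cap("wrist"); print([(t,round(fit(p,D1,tip(np.radians(t)),sig=(1,))[1],2)) for t in (0,26,35)])
x,f=fit(p,D1,segs(93,74,46),sig=(2,1));print(x,f)
go(dw(D1,-1.4,0,86.7),down(D1[2],np.radians(35)))
E
```

```text
[(0, np.float64(10.72)), (26, np.float64(12.23)), (35, np.float64(12.3))]
[6.10500132e+02 1.60847605e+02 2.24126511e-01] 9.210190773010254
turn [-0.001, -0.0019, -0.0002] shift m [0.0085, -0.0, 0.027]
```

Call:
send_rows(targets=[[-0.35, 0.005, 0, 0.014, 0, 0, 0], [-0.35, 0.0035, 0, 0.013, 0, 0, 0], [-0.35, 0, 0, 0.02, 0, 0, 0], [-0.35, 0, 0, 0.02, 0, 0, 0], [-0.35, 0, 0, 0.012, 0, 0, 0], [-0.35, 0, 0, 0.008, 0, 0, 0], [0.2, 0, 0, 0, 0, 0, 0], [0.4, 0, 0, 0, 0, 0, 0], [0.6, 0, 0, 0, 0, 0, 0], [0.6, 0, 0, 0, 0, 0, 0]], squeeze=50)

```text
time_s: 40.5
eef_pos: [642.0, 167.9, 36.6]
ee_rot: [-0.033, 0.948, 0.102, 0.3]
force: [-0.5, -0.2, 0.8]
grip_width: 0.351
grip_force: 49.4
```

Call:
send_rows(targets=[[0.6, 0.006, 0, -0.008, 0, 0, 0], [0.6, 0.006, 0, -0.008, 0, 0, 0], [0.6, 0.012, 0, -0.016, 0, 0, 0], [0.6, 0.02, 0, -0.03, 0, 0, 0], [0.6, 0.02, 0, -0.03, 0, 0, 0], [0.6, 0.02, 0, -0.03, 0, 0, 0], [0.6, 0, 0, 0, 0, -0.15, 0], [0.6, 0, 0, 0, 0, -0.15, 0], [0.6, 0, 0, 0, 0, -0.15, 0], [0.6, 0, 0, 0, 0, -0.16, 0]])

```text
time_s: 41.75
eef_pos: [640.6, 167.5, 185.1]
ee_rot: [-0.0, 0.994, 0.107, -0.001]
force: [0.3, 0.5, -1.5]
grip_width: 0.35
grip_force: 49.7
```

```bash
python3 - <<'E'
from h import *
s=ctrl.sense(); print(s["eef_pos"],s["grip_width"],s["grip_force"],psi(s))
T=(424.5,187,-.105); go(np.r_[dw(T,-30,46,0)[:2],185],down(T[2]))
E
```

```text
[640.62450735 167.4895332  185.06049348] 0.34958735946833125 49.69324707984924 0.21507980686236886
turn [-0.0003, 0.0021, 0.3201] shift m [-0.247, -0.0428, 0.0001]
```

Call:
send_rows(targets=[[0.6, 0, 0, 0, 0, 0, 0.16], [0.6, 0, 0, 0, 0, 0, 0.16], [0.6, -0.05, -0.0086, 0, 0, 0, 0], [0.6, -0.05, -0.0086, 0, 0, 0, 0], [0.6, -0.05, -0.0086, 0, 0, 0, 0], [0.6, -0.05, -0.0086, 0, 0, 0, 0], [0.6, -0.047, -0.0086, 0, 0, 0, 0], [0.6, 0, 0, 0, 0, 0, 0], [0.6, 0, 0, 0, 0, 0, 0], [0.6, 0, 0, 0, 0, 0, 0]])

```text
time_s: 43.0
eef_pos: [400.4, 235.8, 183.9]
ee_rot: [-0.001, 0.999, -0.053, 0.001]
force: [0.1, 0.1, -1.0]
grip_width: 0.346
grip_force: 49.8
```

```bash
python3 - <<'E'
from h import *
s=ctrl.sense(); p=cap("wrist")
for g in ((425,186,-.118),(425,188,-.11),(424,138,-.12),(425,230,-.12)): print("cover",fit(p,g,segs(76,32,14),sig=(2,1)))
for d in ctrl.landmark_of("tray",p): print("tray",round(d["score"],2),w(p,d["point"],2,True).round(1))
T=(424.5,187,-.105); go(np.r_[dw(T,31,47,0)[:2],-13],down(T[2]))
E
```

```text
cover (array([ 4.26226183e+02,  1.87971379e+02, -1.11746013e-01]), np.float64(8.816896438598633))
cover (array([ 4.26250858e+02,  1.88003529e+02, -1.10778367e-01]), np.float64(8.816201210021973))
cover (array([ 4.23339366e+02,  1.39130095e+02, -1.19240157e-01]), np.float64(8.470601081848145))
cover (array([ 4.17527387e+02,  2.43029444e+02, -1.23246302e-01]), np.float64(7.256561279296875))
tray 0.67 [424.  181.1   2. ]
turn [-0.0014, -0.0014, -0.0005] shift m [0.0603, -0.001, 0.1968]
```

Call:
send_rows(targets=[[0.6, 0.03, 0, 0.01, 0, 0, 0], [0.6, 0.03, 0, 0.01, 0, 0, 0], [0.6, 0, 0, 0.05, 0, 0, 0], [0.6, 0, 0, 0.05, 0, 0, 0], [0.6, 0, 0, 0.05, 0, 0, 0], [0.6, 0, 0, 0.015, 0, 0, 0], [0.6, 0, 0, 0.006, 0, 0, 0], [0.6, 0, 0, 0.005, 0, 0, 0], [0.6, 0, 0, 0.001, 0, 0, 0], [0.6, 0, 0, 0.001, 0, 0, 0]])

```text
time_s: 44.35
eef_pos: [461.5, 229.6, -11.3]
ee_rot: [-0.001, 0.999, -0.052, 0.003]
force: [-3.3, -9.6, 15.1]
grip_width: 0.349
grip_force: 61.3
```

Call:
send_rows(targets=[[0.6, 0, 0, 0.001, 0, 0, 0], [0.6, 0, 0, 0, 0, 0, 0], [0.12, 0, 0, 0, 0, 0, 0], [0.12, 0, 0, 0, 0, 0, 0], [0.12, 0, 0, 0, 0, 0, 0], [0.12, 0, 0, -0.006, 0, 0, 0], [0.12, 0, 0, -0.04, 0, 0, 0], [-0.3, 0, 0, -0.06, 0, 0, 0], [-0.3, 0, 0, -0.04, 0, 0, 0], [-0.3, 0, 0, 0, 0, 0, 0]])

```text
time_s: 45.6
eef_pos: [461.3, 230.6, 135.3]
ee_rot: [-0.002, 0.999, -0.052, 0.005]
force: [1.4, 0.2, -1.1]
grip_width: 0.654
grip_force: 0.0
```

```bash
python3 - <<'E'
from h import *
s=ctrl.sense(); print(s["eef_pos"],s["grip_width"],s["force"]); p=cap("wrist")
for g in ((429,233,-.115),(425,186,-.118)): print("cover",fit(p,g,segs(76,32,14),sig=(2,1)))
b=dw(D1,19,0,0)[:2]; print(b); go([b[0]-83.5,b[1],110],down(0)); print(dw(D2,19,0,0)[:2])
E
```

```text
[461.25559484 230.57202421 135.28406902] 0.653627808880369 [ 1.41899856  0.17512501 -1.06373185]
cover (array([ 4.34762543e+02,  2.32521025e+02, -1.22677366e-01]), np.float64(7.688773155212402))
cover (array([ 4.28869761e+02,  1.90497883e+02, -9.41980441e-02]), np.float64(7.4696855545043945))
[629.76052237 165.13288191]
turn [-0.0028, -0.0057, -0.1044] shift m [0.0861, 0.0651, 0.023]
[604.8950839    5.81704813]
```

Cover 1 is down, with some side force (10 N) on the way, so I'll check the tray in a top view. Now overhead looks at bores 1 and 2 and the couplers.

Call:
send_rows(targets=[[-0.3, 0, 0, 0, 0, 0, -0.105], [-0.3, 0.0425, 0.0328, 0, 0, 0, 0], [-0.3, 0.0425, 0.0328, 0, 0, 0, 0], [-0.3, 0, 0, 0.025, 0, 0, 0], [-0.3, 0, 0, 0, 0, 0, 0], [-0.3, 0, 0, 0, 0, 0, 0], [-0.3, 0, 0, 0, 0, 0, 0], [-0.3, 0, 0, 0, 0, 0, 0], [-0.3, 0, 0, 0, 0, 0, 0], [-0.3, 0, 0, 0, 0, 0, 0]])

```text
time_s: 46.9
eef_pos: [544.5, 164.4, 106.3]
ee_rot: [-0.001, 1.0, 0.0, 0.001]
force: [-0.6, -0.0, -0.1]
grip_width: 0.65
grip_force: 0.0
```

```bash
python3 - <<'E'
from h import *
p=cap("wrist","b1"); bore(p,(629.8,165.1),"b1")
E
```

```text
b1 bore [629.69 164.78] flat 1.989 58.9 [(np.float64(-43.2), np.float64(1.35)), (np.float64(-42.9), np.float64(3.15))] cam [628. 164. 273.]
```

Call:
send_rows(targets=[[-0.3, -0.006, 0.04, 0, 0, 0, 0], [-0.3, -0.006, 0.04, 0, 0, 0, 0], [-0.3, -0.006, 0.04, 0, 0, 0, 0], [-0.3, -0.007, 0.039, 0, 0, 0, 0], [-0.3, 0, 0, 0, 0, 0, 0], [-0.3, 0, 0, 0, 0, 0, 0], [-0.3, 0, 0, 0, 0, 0, 0], [-0.3, 0, 0, 0, 0, 0, 0], [-0.3, 0, 0, 0, 0, 0, 0], [-0.3, 0, 0, 0, 0, 0, 0]])

```text
time_s: 48.2
eef_pos: [519.5, 5.5, 105.9]
ee_rot: [-0.001, 1.0, 0.0, 0.001]
force: [-0.5, -0.2, 0.5]
grip_width: 0.651
grip_force: 0.0
```

```bash
python3 - <<'E'
from h import *
s=ctrl.sense(); print(s["eef_pos"])
p=cap("wrist","b2"); bore(p,(604.9,5.8),"b2")
E
```

```text
[519.5246016    5.49931778 105.91611578]
b2 bore [604.9    6.27] flat -1.294 50.8 [(np.float64(-48.6), np.float64(4.2)), (np.float64(-48.1), np.float64(3.6))] cam [603.   5. 272.]
```

Call:
send_rows(targets=[[-0.3, -0.043, 0.0265, -0.0235, 0, 0, 0], [-0.3, -0.043, 0.0265, -0.0235, 0, 0, 0], [-0.3, -0.043, 0.0265, 0, 0, 0, 0], [-0.3, -0.043, 0.0265, 0, 0, 0, 0], [-0.3, 0, 0, 0, 0, 0, 0], [-0.3, 0, 0, 0, 0, 0, 0], [-0.3, 0, 0, 0, 0, 0, 0], [-0.3, 0, 0, 0, 0, 0, 0], [-0.3, 0, 0, 0, 0, 0, 0], [-0.3, 0, 0, 0, 0, 0, 0]])

```text
time_s: 49.5
eef_pos: [347.6, -100.7, 152.4]
ee_rot: [-0.001, 1.0, 0.0, 0.001]
force: [-0.9, -0.3, 0.8]
grip_width: 0.651
grip_force: 0.0
```

```bash
cat >> h.py <<'E'
def coup(p,c,name):
    P=ortho(p,c,82); v,f=disc(P,15,20); a=line(P,v,15.5); cc=o2w(c,v[:2]); print(name,cc.round(2),"r",round(v[2]/4,2),round(f,1),"line",np.round(a,3),"cam",(-p["R"].T@p["t"]).round(0))
    P=P[:,:,::-1].copy(); cv2.circle(P,(int(v[0]),int(v[1])),int(v[2]),(0,0,255),1); cv2.line(P,(int(v[0]),int(v[1])),(int(v[0]-60*np.sin(a[0])),int(v[1]-60*np.cos(a[0]))),(0,255,0),1); np.save("pics/"+name+".npy",P)
E
python3 - <<'E'
from h import *
s=ctrl.sense(); print(s["eef_pos"])
p=cap("wrist","c1"); coup(p,(432.9,-100.1),"c1")
t=cap("top"); np.save("pics/tt.npy",t["img"][235:320,170:270,::-1])
for g in ((434,232.5,-.12),(426,187.5,-.115),(424,138.5,-.12)): print(fit(t,g,segs(76,32,14),False,sig=(1,)))
E
```

```text
[ 347.5695711  -100.66515625  152.44479319]
c1 [432.78 -99.22] r 17.5 60.0 line [ -2.074 362.     11.597] cam [ 431. -101.  319.]
(array([ 4.40323178e+02,  2.40969610e+02, -1.09678684e-01]), np.float64(7.484121799468994))
(array([ 4.24080424e+02,  1.85888623e+02, -8.45230478e-02]), np.float64(5.48946475982666))
(array([ 4.22142883e+02,  1.36801191e+02, -1.02358344e-01]), np.float64(5.466383934020996))
```

Call:
send_rows(targets=[[-0.3, 0.0035, 0.045, 0, 0, 0, 0], [-0.3, 0.0035, 0.044, 0, 0, 0, 0], [-0.3, 0, 0, 0, 0, 0, 0], [-0.3, 0, 0, 0, 0, 0, 0], [-0.3, 0, 0, 0, 0, 0, 0], [-0.3, 0, 0, 0, 0, 0, 0], [-0.3, 0, 0, 0, 0, 0, 0], [-0.3, 0, 0, 0, 0, 0, 0], [-0.3, 0, 0, 0, 0, 0, 0], [-0.3, 0, 0, 0, 0, 0, 0]])

```text
time_s: 50.85
eef_pos: [354.5, -189.8, 152.4]
ee_rot: [-0.001, 1.0, 0.0, 0.001]
force: [-0.8, -0.4, 0.4]
grip_width: 0.648
grip_force: 0.0
```

```bash
python3 - <<'E'
from h import *
p=cap("wrist"); coup(p,(437.8,-189.5),"c2")
E
```

```text
c2 [ 436.68 -188.62] r 17.5 60.0 line [ -2.623 362.     11.243] cam [ 438. -191.  319.]
```

Call:
send_rows(targets=[[-0.3, 0.0025, 0.045, 0, 0, 0, 0], [-0.3, 0.0025, 0.0445, 0, 0, 0, 0], [-0.3, 0, 0, 0, 0, 0, 0], [-0.3, 0, 0, 0, 0, 0, 0], [-0.3, 0, 0, 0, 0, 0, 0], [-0.3, 0, 0, 0, 0, 0, 0], [-0.3, 0, 0, 0, 0, 0, 0], [-0.3, 0, 0, 0, 0, 0, 0], [-0.3, 0, 0, 0, 0, 0, 0], [-0.3, 0, 0, 0, 0, 0, 0]])

```text
time_s: 52.15
eef_pos: [359.5, -279.3, 152.3]
ee_rot: [-0.001, 1.0, 0.0, 0.001]
force: [0.0, -0.0, -0.9]
grip_width: 0.656
grip_force: 0.0
```

```bash
python3 - <<'E'
from h import *
p=cap("wrist"); coup(p,(442.6,-279),"c3"); s=ctrl.sense(); print(s["eef_pos"],psi(s))
L=lambda n:np.load("pics/"+n+".npy")
t=cv2.resize(L("tt"),None,fx=2.5,fy=2.5,interpolation=cv2.INTER_CUBIC)
M=np.zeros((590,800,3),np.uint8)
for i,n in enumerate(("c1","c2","c3")): M[:160,i*165:i*165+160]=cv2.resize(L(n),(160,160))
M[:t.shape[0],500:500+t.shape[1]]=t
for i,n in enumerate(("b1","b2","b3")):
    b=L(n); h=b.shape[0]; b=cv2.resize(b,(400,200)); M[[220,390,390][i]:[420,590,590][i],[0,0,400][i]:[400,400,800][i]]=b
cv2.imwrite("pics/m3.png",M)
E
```

```text
c3 [ 442.48 -279.12] r 17.5 60.0 line [ -1.237 360.     11.151] cam [ 443. -280.  319.]
[ 359.50595013 -279.31566407  152.2837099 ] 0.0003180980797006574
```

View pics/m3.png

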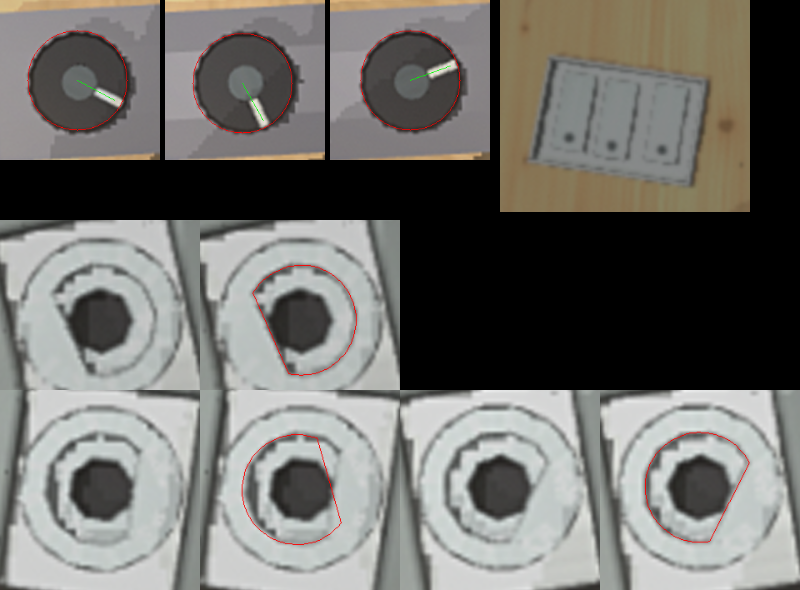

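The three couplers are found cleanly with their lines, and the tray shows three covers lying side by side. The flats of bores 1 and 3 match the red D, but bore 2's red chord is tilted against the true edge (about (140,445) to (131,540)), so I'll refine that one. Meanwhile I'll grip coupler 3 for drive 2.

Call:
send_rows(targets=[[-0.3, 0.0415, 0, 0, 0, 0, 0], [-0.3, 0.0415, 0, 0, 0, 0, 0], [-0.3, 0, 0, 0.045, 0, 0, 0], [-0.3, 0, 0, 0.045, 0, 0, 0], [-0.3, 0, 0, 0.02, 0, 0, 0], [-0.3, 0, 0, 0.006, 0, 0, 0], [0.3, 0, 0, 0, 0, 0, 0], [0.6, 0, 0, 0, 0, 0, 0], [0.6, 0, 0, 0, 0, 0, 0], [0.6, 0, 0, 0, 0, 0, 0]], squeeze=50)

```text
time_s: 53.45
eef_pos: [443.2, -279.6, 37.3]
ee_rot: [0.0, 1.0, 0.0, 0.002]
force: [0.0, -0.7, 5.8]
grip_width: 0.403
grip_force: 50.3
```

```bash
python3 - <<'E'
from h import *
s=ctrl.sense(); print(s["eef_pos"],s["grip_width"],s["grip_force"],s["force"])
for n,c0 in (("b1",(629.8,165.1)),("b2",(604.9,5.8)),("b3",(633,-184.7))):
    P=np.load(f"pics/{n}.npy")[:,:240,::-1].copy(); k=6
    v,f=disc(P,15,17.5,6,True)
    g=cv2.GaussianBlur(cv2.cvtColor(P,cv2.COLOR_RGB2GRAY).astype(np.float32),(0,0),1.5)
    gx,gy=cv2.Sobel(g,cv2.CV_32F,1,0),cv2.Sobel(g,cv2.CV_32F,0,1); R=[]
    t=np.linspace(-.85,.85,40)*8.8
    for cx in np.arange(-6,7,2):
      for cy in np.arange(-6,7,2):
        for a in np.arange(-np.pi,np.pi,.03):
          X=6.6*np.cos(a)-t*np.sin(a);Y=6.6*np.sin(a)+t*np.cos(a)
          x=(v[0]+cx-Y*k).astype(np.float32)[None];y=(v[1]+cy-X*k).astype(np.float32)[None]
          dn=np.abs(-cv2.remap(gx,x,y,1)*np.sin(a)-cv2.remap(gy,x,y,1)*np.cos(a)); R.append((np.median(dn),round(a,2),cx,cy))
    R.sort(reverse=True); print(n,"spindle",o2w(c0,v[:2],20,6).round(2),round(v[2]/6,2),round(f,1),[tuple(np.round(r,2)) for r in R[:4]])
E
```

```text
[ 443.20158623 -279.5587221    37.28137307] 0.4029050168623778 50.32740687020123 [ 0.01302749 -0.67579007  5.78567509]
b1 spindle [629.7  165.19] 16.85 60.0 [(np.float64(131.12), np.float64(1.96), np.float64(4.0), np.float64(6.0)), (np.float64(131.09), np.float64(1.96), np.float64(2.0), np.float64(2.0)), (np.float64(128.69), np.float64(1.99), np.float64(2.0), np.float64(2.0)), (np.float64(128.6), np.float64(1.99), np.float64(4.0), np.float64(6.0))]
b2 spindle [605.05   5.63] 16.8 60.0 [(np.float64(119.66), np.float64(1.48), np.float64(6.0), np.float64(-6.0)), (np.float64(113.26), np.float64(2.26), np.float64(4.0), np.float64(-4.0)), (np.float64(112.87), np.float64(2.23), np.float64(4.0), np.float64(-2.0)), (np.float64(112.75), np.float64(2.26), np.float64(2.0), np.float64(-6.0))]
b3 spindle [ 633.58 -184.78] 17.0 60.0 [(np.float64(122.1), np.float64(1.3), np.float64(2.0), np.float64(2.0)), (np.float64(121.74), np.float64(1.3), np.float64(2.0), np.float64(0.0)), (np.float64(121.55), np.float64(1.84), np.float64(2.0), np.float64(-6.0)), (np.float64(119.68), np.float64(1.93), np.float64(4.0), np.float64(-2.0))]
```

```bash
python3 - <<'E'
from h import *
for n,c0,c in (("b3",(633,-184.7),(633.5,-184.8)),("b2",(604.9,5.8),(605,5.75))):
    P=np.load(f"pics/{n}.npy")[:,:240,::-1].copy(); k=6; v=((c0[1]-c[1]+20)*k-.5,(c0[0]-c[0]+20)*k-.5)
    g=cv2.GaussianBlur(cv2.cvtColor(P,cv2.COLOR_RGB2GRAY).astype(np.float32),(0,0),1.5)
    # mean brightness just outside minus just inside of the chord
    for lo,hi in ((-2.5,-.9),):
      o=[]
      for a in np.arange(lo,hi,.1):
        b=-99
        for off in np.arange(5.6,7.7,.2):
          m=[]
          for d in (.5,-.5):
            t=np.linspace(-7.5,7.5,40); r=off+d; X=r*np.cos(a)-t*np.sin(a);Y=r*np.sin(a)+t*np.cos(a)
            x=(v[0]-Y*k).astype(np.float32)[None];y=(v[1]-X*k).astype(np.float32)[None]; m.append(cv2.remap(g,x,y,1)[0])
          q=np.mean(np.clip(m[0]-m[1],-15,15)); b=max(b,(q))
        o.append((round(a,2),round(float(b),1)))
      print(n,o)
E
```

```text
b3 [(np.float64(-2.5), 8.2), (np.float64(-2.4), 9.6), (np.float64(-2.3), 10.8), (np.float64(-2.2), 10.4), (np.float64(-2.1), 13.0), (np.float64(-2.0), 14.9), (np.float64(-1.9), 10.8), (np.float64(-1.8), 11.8), (np.float64(-1.7), 12.6), (np.float64(-1.6), 11.7), (np.float64(-1.5), 10.4), (np.float64(-1.4), 9.3), (np.float64(-1.3), 8.0), (np.float64(-1.2), 7.7), (np.float64(-1.1), 8.9), (np.float64(-1.0), 8.4)]
b2 [(np.float64(-2.5), 7.4), (np.float64(-2.4), 7.2), (np.float64(-2.3), 8.5), (np.float64(-2.2), 9.7), (np.float64(-2.1), 10.6), (np.float64(-2.0), 11.4), (np.float64(-1.9), 10.2), (np.float64(-1.8), 11.8), (np.float64(-1.7), 14.8), (np.float64(-1.6), 10.1), (np.float64(-1.5), 11.9), (np.float64(-1.4), 12.7), (np.float64(-1.3), 11.4), (np.float64(-1.2), 10.3), (np.float64(-1.1), 9.5), (np.float64(-1.0), 9.2)]
```

Call:
send_rows(targets=[[0.6, 0, 0, -0.01, 0, 0, 0], [0.6, 0, 0, -0.03, 0, 0, 0], [0.6, 0, 0, -0.03, 0, 0, 0], [0.6, 0, 0, -0.02, 0, 0, 0], [0.6, 0, 0, 0, 0, 0, 0], [0.6, 0, 0, 0, 0, 0, 0], [0.6, 0, 0, 0, 0, 0, 0], [0.6, 0, 0, 0, 0, 0, 0], [0.6, 0, 0, 0, 0, 0, 0], [0.6, 0, 0, 0, 0, 0, 0]])

```text
time_s: 54.7
eef_pos: [442.6, -279.2, 126.3]
ee_rot: [-0.001, 1.0, 0.0, 0.001]
force: [-0.8, -0.0, -1.8]
grip_width: 0.396
grip_force: 50.1
```

```bash
cat >> h.py <<'E'
def inhand(p,s):
    "head top seen in hand: hub and line relative to the tool (camera's word)"
    pos=s["eef_pos"]; z=pos[2]+45.5; c=pos[:2]; P=ortho(p,c,z)
    g=cv2.GaussianBlur(cv2.cvtColor(P,cv2.COLOR_RGB2GRAY).astype(float),(0,0),1.5); a=line(P,(112,112),15.5)
    v,f=disc(P,3,7,4,False); h=o2w(c,v[:2]); print("hub",h.round(2),"r",round(v[2]/4,1),round(f,1),"minus tcp",(h-c).round(2),"line(from hub)",np.round(line(P,v,15.5),3)); return P
E
python3 - <<'E'
from h import *
s=ctrl.sense(); print(s["eef_pos"],s["grip_width"],s["grip_force"],psi(s)); p=cap("wrist","h3"); inhand(p,s)
E
```

```text
[ 442.57030632 -279.18171806  126.33052699] 0.3958373389146227 50.09975295513868 0.0003663869437606854
hub [ 444.84 -288.56] r 2.3 60.0 minus tcp [ 2.27 -9.38] line(from hub) [ -1.458 360.      2.28 ]
```

Bore 2's flat is at -1.70 rad, which both the brightness test and the picture support. Carrying coupler 3 to bore 2 with the yaw adjusted by -0.463.

Call:
send_rows(targets=[[0.6, 0, 0, 0, 0, 0, 0.155], [0.6, 0, 0, 0, 0, 0, 0.154], [0.6, 0, 0, 0, 0, 0, 0.154], [0.6, 0.0027, -0.0468, 0, 0, 0, 0], [0.6, 0.0027, -0.0468, 0, 0, 0, 0], [0.6, 0.0027, -0.0468, 0, 0, 0, 0], [0.6, 0.0027, -0.0468, 0, 0, 0, 0], [0.6, 0.0027, -0.0468, 0, 0, 0, 0], [0.6, 0.0027, -0.0468, 0, 0, 0, 0], [0.6, 0.0027, -0.0468, 0, 0, 0, 0]])

```text
time_s: 56.0
eef_pos: [606.4, 6.9, 127.1]
ee_rot: [-0.001, 0.973, -0.229, 0.001]
force: [-0.0, -0.8, -0.7]
grip_width: 0.398
grip_force: 50.2
```

```bash
python3 - <<'E'
from h import *
s=ctrl.sense(); print(s["eef_pos"],psi(s),s["grip_width"]); go([605.6,5.4,92],down(-.463))
E
```

```text
[606.35106605   6.90795214 127.1267401 ] -0.4626391011963735 0.3984238828162291
turn [-0.0019, -0.0012, 0.0004] shift m [0.0, 0.0017, 0.0351]
```

Call:
send_rows(targets=[[0.6, 0, 0.0015, 0, 0, 0, 0], [0.6, 0, 0, 0, 0, 0, 0], [0.6, 0, 0, 0.03, 0, 0, 0], [0.6, 0, 0, 0.02, 0, 0, 0], [0.6, 0, 0, 0.005, 0, 0, 0], [0.6, 0, 0, 0.005, 0, 0, 0], [0.6, 0, 0, 0.005, 0, 0, 0], [0.6, 0, 0, 0.004, 0, 0, 0], [0.6, 0, 0, 0.003, 0, 0, 0], [0.6, 0, 0, 0, 0, 0, 0]])

```text
time_s: 57.25
eef_pos: [605.1, 4.3, 54.9]
ee_rot: [-0.001, 0.973, -0.229, 0.001]
force: [0.7, -0.4, -0.7]
grip_width: 0.405
grip_force: 50.4
```

```bash
python3 - <<'E'
from h import *
s=ctrl.sense(); print(s["eef_pos"],psi(s),s["force"],s["wrist_torque"]); go([605.6,5.4,40.8],down(-.463))
E
```

```text
[605.0876256    4.2980663   54.94588538] -0.462581638413344 [ 0.65117663 -0.37052907 -0.69519022] [0.01905685 0.00612254 0.04586188]
turn [-0.0019, -0.0007, 0.0004] shift m [-0.0, -0.0012, 0.0141]
```

Call:
send_rows(targets=[[0.6, 0, -0.0012, 0.001, 0, 0, 0], [0.6, 0, 0, 0.002, 0, 0, 0], [0.6, 0, 0, 0.002, 0, 0, 0], [0.6, 0, 0, 0.001, 0, 0, 0], [0.6, 0, 0, 0.001, 0, 0, 0], [0.6, 0, 0, 0.001, 0, 0, 0], [0.6, 0, 0, 0.001, 0, 0, 0], [0.6, 0, 0, 0.001, 0, 0, 0], [0.6, 0, 0, 0.001, 0, 0, 0], [0.6, 0, 0, 0, 0, 0, 0]])

```text
time_s: 58.5
eef_pos: [605.7, 5.4, 44.0]
ee_rot: [-0.001, 0.973, -0.229, 0.001]
force: [0.7, 1.8, -1.4]
grip_width: 0.4
grip_force: 50.3
```

Call:
send_rows(targets=[[0.6, 0, 0, 0.001, 0, 0, 0], [0.6, 0, 0, 0.001, 0, 0, 0], [0.6, 0, 0, 0.001, 0, 0, 0], [0.6, 0, 0, 0.001, 0, 0, 0], [0.6, 0, 0, 0.001, 0, 0, 0], [0.6, 0, 0, 0.001, 0, 0, 0], [0.6, 0, 0, 0, 0, 0, 0], [0.6, 0, 0, 0, 0, 0, 0], [0.6, 0, 0, 0, 0, 0, 0], [0.6, 0, 0, 0, 0, 0, 0]])

```text
time_s: 59.75
eef_pos: [606.7, 5.0, 40.5]
ee_rot: [-0.001, 0.973, -0.229, 0.002]
force: [-4.3, -0.0, 16.4]
grip_width: 0.408
grip_force: 52.0
```

It seated at TCP z = 40.5; home was expected at 40.8 and out of step at 50.8. Releasing and going for coupler 1.

Call:
send_rows(targets=[[0.6, 0, 0, -0.001, 0, 0, 0], [0, 0, 0, 0, 0, 0, 0], [-0.3, 0, 0, 0, 0, 0, 0], [-0.3, 0, 0, 0, 0, 0, 0], [-0.3, 0, 0, -0.01, 0, 0, 0], [-0.3, 0, 0, -0.045, 0, 0, 0], [-0.3, 0, 0, -0.05, 0, 0, 0], [-0.3, 0, 0, 0, 0, 0, -0.155], [-0.3, 0, 0, 0, 0, 0, -0.154], [-0.3, 0, 0, 0, 0, 0, -0.154]])

```text
time_s: 61.0
eef_pos: [605.6, 5.2, 144.9]
ee_rot: [-0.001, 1.0, 0.003, 0.001]
force: [-0.6, -0.5, 0.9]
grip_width: 0.653
grip_force: 0.0
```

Call:
send_rows(targets=[[-0.3, -0.0434, 0.026, 0, 0, 0, 0], [-0.3, -0.0434, 0.026, 0, 0, 0, 0], [-0.3, -0.0434, 0.026, 0, 0, 0, 0], [-0.3, -0.0434, 0.026, 0, 0, 0, 0], [-0.3, 0, 0, 0, 0, 0, 0], [-0.3, 0, 0, 0, 0, 0, 0], [-0.3, 0, 0, 0, 0, 0, 0], [-0.3, 0, 0, 0, 0, 0, 0], [-0.3, 0, 0, 0, 0, 0, 0], [-0.3, 0, 0, 0, 0, 0, 0]])

```text
time_s: 62.25
eef_pos: [432.1, -98.7, 143.6]
ee_rot: [-0.001, 1.0, 0.0, 0.001]
force: [-0.2, 0.5, -0.3]
grip_width: 0.647
grip_force: 0.0
```

```bash
python3 - <<'E'
from h import *
s=ctrl.sense(); print(s["eef_pos"],psi(s)); go([432.8,-99.2,36],down(0))
p=cap("wrist"); c=(605,5.7)
for z in (85.5,95.5):
    P=ortho(p,c,z); v,f=disc(P,15,20); print(z,o2w(c,v[:2]),v[2]/4,f)
E
```

```text
[432.07575184 -98.7327811  143.57784643] 0.000670528148942082
turn [-0.0014, -0.0017, 0.0007] shift m [0.0007, 0.0005, 0.1076]
85.5 [614.875  15.575] 15.0 0.0
95.5 [614.875  15.575] 15.0 0.0
```

Call:
send_rows(targets=[[-0.3, 0.0007, 0.0005, 0.045, 0, 0, 0], [-0.3, 0, 0, 0.04, 0, 0, 0], [-0.3, 0, 0, 0.015, 0, 0, 0], [-0.3, 0, 0, 0.0065, 0, 0, 0], [-0.3, 0, 0, 0, 0, 0, 0], [0.3, 0, 0, 0, 0, 0, 0], [0.6, 0, 0, 0, 0, 0, 0], [0.6, 0, 0, 0, 0, 0, 0], [0.6, 0, 0, 0, 0, 0, 0], [0.6, 0, 0, 0, 0, 0, 0]], squeeze=50)

```text
time_s: 63.55
eef_pos: [433.4, -99.4, 38.1]
ee_rot: [-0.0, 1.0, 0.0, 0.002]
force: [-0.7, 0.7, 4.7]
grip_width: 0.401
grip_force: 49.2
```

Call:
send_rows(targets=[[0.6, 0, 0, -0.01, 0, 0, 0], [0.6, 0, 0, -0.03, 0, 0, 0], [0.6, 0, 0, -0.03, 0, 0, 0], [0.6, 0, 0, -0.03, 0, 0, 0], [0.6, 0, 0, 0, 0, 0, 0], [0.6, 0, 0, 0, 0, 0, 0], [0.6, 0, 0, 0, 0, 0, 0], [0.6, 0, 0, 0, 0, 0, 0], [0.6, 0, 0, 0, 0, 0, 0], [0.6, 0, 0, 0, 0, 0, 0]])

```text
time_s: 64.8
eef_pos: [432.7, -99.3, 137.0]
ee_rot: [-0.001, 1.0, 0.0, 0.001]
force: [0.2, 1.2, -0.9]
grip_width: 0.4
grip_force: 50.2
```

```bash
python3 - <<'E'
from h import *
s=ctrl.sense(); print(s["eef_pos"],psi(s),s["grip_width"]); go([633.6,-184.8,92],down(.041))
E
```

```text
[432.65651362 -99.32255392 137.01257257] 0.0003320986614155198 0.3998318092854857
turn [-0.0014, -0.0016, -0.0407] shift m [0.1973, 0.0936, 0.045]
```

Call:
send_rows(targets=[[0.6, 0, 0, 0, 0, 0, -0.041], [0.6, 0.0396, 0.0187, 0, 0, 0, 0], [0.6, 0.0396, 0.0187, 0, 0, 0, 0], [0.6, 0.0396, 0.0187, 0, 0, 0, 0], [0.6, 0.0396, 0.0187, 0, 0, 0, 0], [0.6, 0.0396, 0.0188, 0, 0, 0, 0], [0.6, 0, 0, 0.03, 0, 0, 0], [0.6, 0, 0, 0, 0, 0, 0], [0.6, 0, 0, 0, 0, 0, 0], [0.6, 0, 0, 0, 0, 0, 0]])

```text
time_s: 66.05
eef_pos: [634.7, -184.7, 108.9]
ee_rot: [-0.0, 1.0, 0.021, 0.002]
force: [0.1, 1.0, -1.2]
grip_width: 0.394
grip_force: 50.2
```

```bash
python3 - <<'E'
from h import *
s=ctrl.sense(); print(s["eef_pos"],psi(s),s["grip_width"]); go([634.1,-184.8,55],down(.041))
E
```

```text
[ 634.72364745 -184.74823035  108.92103892] 0.0413826955540717 0.39371393736001065
turn [-0.0002, -0.0036, 0.0004] shift m [-0.0006, 0.0, 0.0539]
```

Call:
send_rows(targets=[[0.6, -0.0006, 0, 0.015, 0, 0, 0], [0.6, 0, 0, 0.015, 0, 0, 0], [0.6, 0, 0, 0.006, 0, 0, 0], [0.6, 0, 0, 0.006, 0, 0, 0], [0.6, 0, 0, 0.004, 0, 0, 0], [0.6, 0, 0, 0.004, 0, 0, 0], [0.6, 0, 0, 0.002, 0, 0, 0], [0.6, 0, 0, 0.002, 0, 0, 0], [0.6, 0, 0, 0, 0, 0, 0], [0.6, 0, 0, 0, 0, 0, 0]])

```text
time_s: 67.3
eef_pos: [634.0, -184.6, 53.5]
ee_rot: [-0.001, 1.0, 0.021, 0.001]
force: [-0.2, 0.6, -1.5]
grip_width: 0.398
grip_force: 50.2
```

Call:
send_rows(targets=[[0.6, 0, 0, 0.001, 0, 0, 0], [0.6, 0, 0, 0.001, 0, 0, 0], [0.6, 0, 0, 0.001, 0, 0, 0], [0.6, 0, 0, 0.001, 0, 0, 0], [0.6, 0, 0, 0.001, 0, 0, 0], [0.6, 0, 0, 0.001, 0, 0, 0], [0.6, 0, 0, 0.001, 0, 0, 0], [0.6, 0, 0, 0.001, 0, 0, 0], [0.6, 0, 0, 0.001, 0, 0, 0], [0.6, 0, 0, 0, 0, 0, 0]])

```text
time_s: 68.55
eef_pos: [633.9, -184.5, 44.3]
ee_rot: [-0.001, 1.0, 0.021, 0.001]
force: [0.8, 0.1, -1.9]
grip_width: 0.398
grip_force: 50.2
```

Call:
send_rows(targets=[[0.6, 0, 0, 0.001, 0, 0, 0], [0.6, 0, 0, 0.001, 0, 0, 0], [0.6, 0, 0, 0.001, 0, 0, 0], [0.6, 0, 0, 0.001, 0, 0, 0], [0.6, 0, 0, 0.0005, 0, 0, 0], [0.6, 0, 0, 0, 0, 0, 0], [0.6, 0, 0, 0, 0, 0, 0], [0.6, 0, 0, 0, 0, 0, 0], [0.6, 0, 0, 0, 0, 0, 0], [0.6, 0, 0, 0, 0, 0, 0]])

```text
time_s: 69.8
eef_pos: [634.6, -184.6, 41.5]
ee_rot: [-0.0, 1.0, 0.021, 0.002]
force: [-2.3, 2.4, 8.6]
grip_width: 0.4
grip_force: 51.3
```

Seated again (41.5 against an expected 41.6). Releasing and fetching coupler 2 at yaw 1.0, so the -1.68 turn stays within the wrist range.

Call:
send_rows(targets=[[0.6, 0, 0, -0.001, 0, 0, 0], [0, 0, 0, 0, 0, 0, 0], [-0.3, 0, 0, 0, 0, 0, 0], [-0.3, 0, 0, 0, 0, 0, 0], [-0.3, 0, 0, -0.01, 0, 0, 0], [-0.3, 0, 0, -0.045, 0, 0, 0], [-0.3, 0, 0, -0.05, 0, 0, 0], [-0.3, 0, 0, 0, 0, 0, -0.16], [-0.3, 0, 0, 0, 0, 0, -0.16], [-0.3, 0, 0, 0, 0, 0, -0.16]])

```text
time_s: 71.05
eef_pos: [633.9, -184.8, 146.8]
ee_rot: [-0.0, 0.966, 0.26, 0.001]
force: [-1.3, 0.1, -0.2]
grip_width: 0.647
grip_force: 0.0
```

Call:
send_rows(targets=[[-0.3, 0, 0, 0, 0, 0, -0.16], [-0.3, 0, 0, 0, 0, 0, -0.16], [-0.3, 0, 0, 0, 0, 0, -0.159], [-0.3, -0.0276, -0.0411, 0, 0, 0, 0], [-0.3, -0.0276, -0.0411, 0, 0, 0, 0], [-0.3, -0.0275, -0.0411, 0, 0, 0, 0], [-0.3, -0.0275, -0.041, 0, 0, 0, 0], [-0.3, 0, 0, 0, 0, 0, 0], [-0.3, 0, 0, 0, 0, 0, 0], [-0.3, 0, 0, 0, 0, 0, 0]])

```text
time_s: 72.3
eef_pos: [436.9, -188.9, 145.7]
ee_rot: [0.0, 0.877, 0.48, 0.001]
force: [-0.5, -0.3, -1.4]
grip_width: 0.644
grip_force: 0.0
```

```bash
python3 - <<'E'
from h import *
s=ctrl.sense(); print(s["eef_pos"],psi(s),s["joints"][5]); go([436.7,-188.6,36],down(1.0))
E
```

```text
[ 436.90822474 -188.88710961  145.72496743] 1.0009456811962967 -0.08744196509228455
turn [0.0015, -0.0021, 0.0009] shift m [0.0001, -0.0003, 0.1097]
```

Call:
send_rows(targets=[[-0.3, 0, 0, 0.045, 0, 0, 0], [-0.3, 0, 0, 0.04, 0, 0, 0], [-0.3, 0, 0, 0.017, 0, 0, 0], [-0.3, 0, 0, 0.0065, 0, 0, 0], [-0.3, 0, 0, 0, 0, 0, 0], [0.3, 0, 0, 0, 0, 0, 0], [0.6, 0, 0, 0, 0, 0, 0], [0.6, 0, 0, 0, 0, 0, 0], [0.6, 0, 0, 0, 0, 0, 0], [0.6, 0, 0, 0, 0, 0, 0]], squeeze=50)

```text
time_s: 73.55
eef_pos: [436.7, -189.0, 37.9]
ee_rot: [0.001, 0.878, 0.48, 0.002]
force: [-0.7, 0.5, 6.0]
grip_width: 0.399
grip_force: 49.5
```

Call:
send_rows(targets=[[0.6, 0, 0, -0.01, 0, 0, 0], [0.6, 0, 0, -0.03, 0, 0, 0], [0.6, 0, 0, -0.03, 0, 0, 0], [0.6, 0, 0, -0.04, 0, 0, 0], [0.6, 0, 0, 0, 0, 0, 0.16], [0.6, 0, 0, 0, 0, 0, 0.16], [0.6, 0, 0, 0, 0, 0, 0.16], [0.6, 0, 0, 0, 0, 0, 0.16], [0.6, 0, 0, 0, 0, 0, 0.16], [0.6, 0, 0, 0, 0, 0, 0.16]])

```text
time_s: 74.8
eef_pos: [435.8, -188.6, 147.4]
ee_rot: [-0.001, 1.0, 0.018, 0.001]
force: [-0.2, -0.1, -2.1]
grip_width: 0.4
grip_force: 50.2
```

```bash
python3 - <<'E'
from h import *
s=ctrl.sense(); print(s["eef_pos"],psi(s),s["grip_width"],s["joints"][5]); go([629.7,165.0,110],down(1.001-1.68))
E
```

```text
[ 435.78466734 -188.57711124  147.38731204] 0.03506347689977591 0.3999346367968628 0.8775864833707349
turn [-0.002, -0.0011, 0.7141] shift m [-0.0711, -0.3969, 0.0374]
```

Call:
send_rows(targets=[[0.6, 0, 0, 0, 0, 0, 0.143], [0.6, 0, 0, 0, 0, 0, 0.143], [0.6, 0, 0, 0, 0, 0, 0.143], [0.6, 0, 0, 0, 0, 0, 0.143], [0.6, 0, 0, 0, 0, 0, 0.142], [0.6, -0.0079, -0.0441, 0, 0, 0, 0], [0.6, -0.0079, -0.0441, 0, 0, 0, 0], [0.6, -0.0079, -0.0441, 0, 0, 0, 0], [0.6, -0.0079, -0.0441, 0, 0, 0, 0], [0.6, -0.0079, -0.0441, 0, 0, 0, 0]])

```text
time_s: 76.05
eef_pos: [543.0, 9.7, 147.9]
ee_rot: [-0.001, 0.944, -0.33, 0.001]
force: [0.3, -1.9, -0.6]
grip_width: 0.398
grip_force: 50.3
```

Call:
send_rows(targets=[[0.6, -0.0079, -0.0441, 0, 0, 0, 0], [0.6, -0.0079, -0.0441, 0, 0, 0, 0], [0.6, -0.0079, -0.0441, 0, 0, 0, 0], [0.6, -0.0079, -0.0441, 0, 0, 0, 0], [0.6, 0, 0, 0.037, 0, 0, 0], [0.6, 0, 0, 0, 0, 0, 0], [0.6, 0, 0, 0, 0, 0, 0], [0.6, 0, 0, 0, 0, 0, 0], [0.6, 0, 0, 0, 0, 0, 0], [0.6, 0, 0, 0, 0, 0, 0]])

```text
time_s: 77.3
eef_pos: [628.2, 165.8, 111.3]
ee_rot: [-0.001, 0.944, -0.331, 0.001]
force: [0.5, -0.3, -1.6]
grip_width: 0.395
grip_force: 50.4
```

```bash
python3 - <<'E'
from h import *
s=ctrl.sense(); print(s["eef_pos"],psi(s),s["grip_width"],s["joints"][5]); go([629.4,165.3,55],down(-.679))
E
```

```text
[628.18587193 165.7501478  111.33067228] -0.6738187797007167 0.3952370146426444 2.3217213578827725
turn [-0.0026, -0.001, 0.0052] shift m [0.0012, -0.0004, 0.0563]
```

Call:
send_rows(targets=[[0.6, 0.0012, -0.0004, 0.015, 0, 0, 0.005], [0.6, 0, 0, 0.015, 0, 0, 0], [0.6, 0, 0, 0.008, 0, 0, 0], [0.6, 0, 0, 0.006, 0, 0, 0], [0.6, 0, 0, 0.004, 0, 0, 0], [0.6, 0, 0, 0.004, 0, 0, 0], [0.6, 0, 0, 0.002, 0, 0, 0], [0.6, 0, 0, 0.002, 0, 0, 0], [0.6, 0, 0, 0, 0, 0, 0], [0.6, 0, 0, 0, 0, 0, 0]])

```text
time_s: 78.55
eef_pos: [629.4, 165.5, 55.0]
ee_rot: [-0.001, 0.943, -0.333, 0.001]
force: [0.5, -0.1, -1.2]
grip_width: 0.399
grip_force: 50.5
```

Call:
send_rows(targets=[[0.6, 0, 0, 0.001, 0, 0, 0], [0.6, 0, 0, 0.001, 0, 0, 0], [0.6, 0, 0, 0.001, 0, 0, 0], [0.6, 0, 0, 0.001, 0, 0, 0], [0.6, 0, 0, 0.001, 0, 0, 0], [0.6, 0, 0, 0.001, 0, 0, 0], [0.6, 0, 0, 0.001, 0, 0, 0], [0.6, 0, 0, 0.001, 0, 0, 0], [0.6, 0, 0, 0.001, 0, 0, 0], [0.6, 0, 0, 0, 0, 0, 0]])

```text
time_s: 79.8
eef_pos: [630.1, 166.0, 46.1]
ee_rot: [-0.002, 0.943, -0.333, 0.002]
force: [5.4, 4.9, 1.4]
grip_width: 0.398
grip_force: 50.6
```

Call:
send_rows(targets=[[0.6, 0, -0.0007, 0.001, 0, 0, 0], [0.6, 0, 0, 0.001, 0, 0, 0], [0.6, 0, 0, 0.001, 0, 0, 0], [0.6, 0, 0, 0.001, 0, 0, 0], [0.6, 0, 0, 0.001, 0, 0, 0], [0.6, 0, 0, 0.001, 0, 0, 0], [0.6, 0, 0, 0, 0, 0, 0], [0.6, 0, 0, 0, 0, 0, 0], [0.6, 0, 0, 0, 0, 0, 0], [0.6, 0, 0, 0, 0, 0, 0]])

```text
time_s: 81.05
eef_pos: [630.4, 166.1, 41.3]
ee_rot: [-0.001, 0.943, -0.333, 0.002]
force: [1.7, 2.9, 9.4]
grip_width: 0.396
grip_force: 51.6
```

Home at 41.3 (expected 41.4). Releasing, then a final numeric check of the heads and the tray.

Call:
send_rows(targets=[[0.6, 0, 0, -0.001, 0, 0, 0], [0, 0, 0, 0, 0, 0, 0], [-0.3, 0, 0, 0, 0, 0, 0], [-0.3, 0, 0, 0, 0, 0, 0], [-0.3, 0, 0, -0.01, 0, 0, 0], [-0.3, 0, 0, -0.045, 0, 0, 0], [-0.3, 0, 0, -0.05, 0, 0, 0], [-0.3, 0, 0, -0.05, 0, 0, 0], [-0.3, 0, 0, 0, 0, 0, -0.16], [-0.3, 0, 0, 0, 0, 0, -0.16]])

```text
time_s: 82.3
eef_pos: [629.6, 165.8, 197.2]
ee_rot: [-0.001, 0.984, -0.176, 0.001]
force: [-0.7, 0.0, -0.5]
grip_width: 0.644
grip_force: 0.0
```

Call:
send_rows(targets=[[-0.3, 0, 0, 0, 0, 0, -0.16], [-0.3, 0, 0, 0, 0, 0, -0.16], [-0.3, -0.04, 0.02, 0, 0, 0, 0], [-0.3, -0.04, 0.04, 0, 0, 0, 0], [-0.3, -0.04, 0.04, 0, 0, 0, 0], [-0.3, -0.04, 0.04, 0, 0, 0, 0], [-0.3, 0, 0.04, 0, 0, 0, 0], [-0.3, 0, 0, 0, 0, 0, 0], [-0.3, 0, 0, 0, 0, 0, 0], [-0.3, 0, 0, 0, 0, 0, 0]])

```text
time_s: 83.55
eef_pos: [462.8, -7.0, 195.4]
ee_rot: [-0.001, 1.0, -0.019, 0.001]
force: [0.2, 0.7, -0.2]
grip_width: 0.648
grip_force: 0.0
```

```bash
python3 - <<'E'
from h import *
s=ctrl.sense(); print(s["eef_pos"],psi(s))
p=cap("wrist","fin"); t=cap("top","fint"); cam=-p["R"].T@p["t"]; ct=-t["R"].T@t["t"]
for n,b in (("1",(629.7,165.1)),("2",(605,5.7)),("3",(633.5,-184.8))):
    o=[]
    for q,f in ((p,True),(t,False)):
        P=ortho(q,b,85.5,fish=f); v,sc=disc(P,15,20); o.append(o2w(b,v[:2])); print(n,o[-1].round(1),"r",round(v[2]/4,2),round(sc,1),"line",line(P,v,15.5)[0].round(2) if f else "")
for g in ((434,232.5,-.12),(426,187.5,-.115),(424,138.5,-.12)): print("cov",fit(p,g,segs(76,32,14),sig=(2,1))[0].round(2))
for q in ("tray","tape_roll","loupe","notepad"): print(q,[(np.round(d["point"]),round(d["score"],2)) for d in ctrl.landmark_of(q,t)][:2])
E
```

```text
[462.83362989  -7.01736175 195.38404164] -0.037329769152816175
1 [628.6 165. ] r 17.5 60.0 line 1.79
1 [626.7 163.7] r 19.1 23.8 line 
2 [604.9   5.6] r 17.5 60.0 line -1.61
2 [605.5   4. ] r 18.84 12.1 line 
3 [ 632.4 -182.9] r 18.0 60.0 line -1.83
3 [ 630.4 -183.1] r 19.73 23.4 line 
cov [ 4.4298e+02  2.3300e+02 -4.0000e-02]
cov [ 4.2921e+02  1.9064e+02 -6.0000e-02]
cov [ 4.2539e+02  1.2591e+02 -9.0000e-02]
tray [(array([217., 286.]), 0.62), (array([169., 224.]), 0.28)]
tape_roll [(array([426., 227.]), 0.69), (array([218., 286.]), 0.39)]
loupe [(array([167., 222.]), 0.5)]
notepad [(array([147., 178.]), 0.84)]
```

```bash
python3 -c "
from rig import ctrl
print(ctrl.finish_job())"
```

```text
the job is handed in; nothing more can be done
None
```

I handed the job in at about 84 s of the 210 s allowed: all three covers lie in the tray, and all three couplers seated within 0.3 mm of the expected home height. The tape roll, loupe and notepad show in the same place in the top view, and the judge's verdict was not returned.

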